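# Clip the top grid onto a sample-tube rack

## Robot

A 7-joint arm with a two-finger parallel gripper is mounted at the origin on the work surface. World frame = base frame: x ahead of the robot, y to its left, z up, the work surface at z = 0. Lengths are in m, angles in rad, forces in N, time in s.
With the tool pointing down it reaches from about 0.4 to 0.9 m from the base axis. Payload 5.6 kg.
Tool frame: the origin (TCP) lies midway between the tips of the shut fingers; the grasp point (between the pads) lies bot.grasp_offset behind it (bot.grasp_offset is the distance from the TCP to the grasp point, in m); z points along the fingers, y is the direction in which the jaws open and shut (so a half turn about z gives the same grasp; the last joint's range is limited). The gripper opens to 92 mm and grips with 3 to 60 N. Pads are 20 mm wide; open, the fingers measure 128 mm over their backs; the gripper's body (75 mm by 189 mm) begins 69 mm behind the grasp point.
Start: joints at [1.307, 0.468, -0.012, 1.603, 0.006, 1.071, -0.056], TCP at [0.142, -0.634, 0.176] pointing down, gripper open.
Joint ranges: [-2.53, 2.53], [-0.31, 2.02], [-1.57, 1.55], [0.28, 2.44], [-1.29, 4.43], [0.15, 1.84], [-2.92, 2.92]. Speed limits (rad/s): [2.57, 2.57, 3.14, 3.14, 3.14, 3.14, 3.14].

## Interface

Orientations are given as a unit quaternion [x, y, z, w].
In Python, from station import telemetry, capture, sign_off, look_for, tip_of, bot gives the robot as it stands.
- The arm moves only by the tool servo_tool, never from a script. Its argument "motion" is a list that holds one entry, the list of rows, each a list of 7 numbers: the turn, a rotation vector about the tool's x, y, z in rad, then the shift along the tool's x, y, z in units of 25 mm (1.0 is 25 mm), then the gripper's target within -1 to 1 (fully open at 1, half-way at 0, shut at -1). In form: [[[ax, ay, az, dx, dy, dz, claw], ...]]. A call has 1 to 5 rows; each row shifts and turns the pose as measured when the row begins, along the tool's axes as they then stand; what a row does not reach is not made up. A row lasts 1/10 s, in which the tool goes at most 50 mm and 8.59 degrees, less where a joint would pass 70% of its speed; a pose out of reach is approached as far as the arm can. A call is refused whole if a number of a shift passes 1 or a number of a turn 0.15, either way. A call with a gripper value outside its range is refused whole. The fingers move at their own pace and stop on an object; "grip_force" is the grip in N (left out, the last holds). Time passes only in rows, so rows that do not move let the fingers close. It gives the time, the measured TCP pose, the force and the opening at its end, in the units of the state.
- telemetry.observe(): the state, without advancing time (a new reading comes with each control period).
- capture(name): name is "side" or "top" or "wrist"; returns a dict with "image" (480x640x3 uint8, red, green, blue), "fx", "fy", "cx", "cy" (pixels), "dist" ([k1, k2, p1, p2, k3] as OpenCV has them; the pictures are not rectified), "eye" and "rotation" of the camera in the world. Camera axes: x right, y up, looking along -z (the intrinsics and any distortion apply to the point x, -y, -z); pixel columns grow to the right and rows downward; lengths in m; the calibration is good to about 2 mm. A picture is of the moment at which its call begins. There is no depth.
- sign_off(): hands the job in, once; it reports no verdict.
Trained networks look in a picture, given as the dict that the camera call returned (one of the last four; its "shot" number tells which), for a name from the list of things; names that differ only in an ending like _2 or _b are one class to them, and where a whole thing is asked for, a point or a joint stands for the part that bears it (a point fixed in the world has none). Each returns a list of dicts, best first, with "score" (0 to 1); they miss things now and then, are a little off and sometimes report something else, mostly with a low value. They report only what shows in the picture. A call takes as long as a camera call. They do not tell look-alikes from the thing itself.
- look_for(picture, name): "bbox" ([centre column, centre row, width, height] in pixels, round what is visible of it).
- tip_of(picture, name): "xy" ([column, row] in pixels: a listed point, or the origin of a listed thing).
The state is a dict: "time_s": time; "joint_positions": joint angles; "dq": joint speeds; "tau": joint torques, N m; "ee_pos": TCP position; "orientation": TCP orientation; "force": force on the tool from outside, world axes, zero at the start; "ft_torque": the same for the moment, N m; "grip_width": opening from 0.0 (shut) to 1.0 (fully open).
Only numpy, scipy, OpenCV 4.12 (cv2) and the standard library are available. Lean on these libraries where they do the work, as an engineer would, in place of code of your own. Each camera call takes 0.05 s, during which the arm holds its last target. There are 200 camera calls.

## Task

The rack screwed to the bench has been washed; put its top grid, the one with the handle and the two sprung tabs, which is drying on the little stand, back on. Hook its two lugs under the lip at the rack's raised end with the grid tilted, then press the other end down until both sprung tabs have caught under the ledge and the grid lies flat, fully home; press firmly but do not crush it, let go of it, and leave the spare short grid and the marker pen lying where they are.

Things in the scene. Friction and masses are not known exactly. Their poses are not given: they have to be found in the camera images.
- rack: White plastic tube-rack base, 192 x 100 mm, fixed to the bench on a thin steel plate. Origin: centre of its underside, on the bench; z up; +x (long way) points to the hook end, the one with the raised lip. Side rails: inner faces at y = +-45 mm, 5 mm thick, tops 68 mm up. When home, the grid's frame is this frame raised by 64 mm.
- rack_seat (a point): Centre of the rack at seat level, 64 mm above rack, same axes. At both ends the grid's underside rests at this level.
- rack_lip (a point): Middle of the lower inner edge of the hook end's lip (rack x = 79, z = 73 mm). The lip spans the rack's width, x = 79 to 96 mm, 73 to 79 mm up. The gap below it is 9 mm high, down to a seat at z = 64 mm that runs from x = 60 mm to the end wall's inner face at x = 89.5 mm.
- rack_ledge (a point): Middle of the upper inner edge of the tab end's catch ledge (rack x = -67.5, z = 64 mm). The ledge is 6 mm thick, runs from x = -90 to -67.5 mm; nothing stands above it.
- grid: Loose white plastic top grid, 150 x 84 x 6 mm, about 0.2 kg, square openings, with a handle rib, lugs and tabs; lies on the stand, its underside 36 mm above the bench. Origin: centre of the plate's underside; z up; +x points to its lug end. To go in, the tab end must be tilted up 8 degrees or more (14 works well) while the lugs slide under the lip.
- grid_handle (a point): Centre of the handle rib that stands across the grid's middle, 21 mm above the plate's underside: 12 mm thick along the grid's x, 56 mm long along y, top 36 mm above the underside.
- hook_end (a point): Point on the grid's centre line between the tips of its two lugs (x = 88 mm), level with the underside. Lugs at y = +-23 mm, 18 mm wide, 4 mm thick (underside level with the plate's), from x = 75 to 88 mm.
- over_tab_l (a point): On the top face of the grid's plain end strip, a place to press (strip x = -75 to -53 mm), above the tab at +y (x = -64, y = 24 mm). Once hooked, the tabs meet the ledge when this end is about 18 mm too high; from there both together need about 6 to 12 N pressed on the strip. When caught, the end has at most 2 mm of play; over 120 N against the rack breaks it.
- over_tab_r (a point): The same above the tab at -y (x = -64, y = -24 mm).
- tab_l (a joint): How far the grid's +y sprung tab is pushed in (m): 0 relaxed or caught, about 0.0035 while its barb passes the ledge; 1300 N/m. The tab is 16 mm wide, hangs 22 mm below the plate; leg's outer face at x = -66 mm; its barb sticks out 5 mm toward -x, 7.5 to 10.5 mm below the plate's underside, with a sloping lead-in below.
- tab_r (a joint): The same for the tab at the -y side.
- stand: Fixed drying stand, steel: base 110 x 130 mm and two upright bars across it (6 mm thick, at x = +-35 mm), tops 36 mm above the bench; the grid lies on the bars. Origin: centre of the underside.
- short_grid: Bystander: another loose white grid, flat, 110 x 84 x 6 mm, without handle, lugs or tabs; does not fit. Origin: centre of the underside.
- marker: Bystander: loose dark marker pen, 135 mm long, 14 mm thick, lying. Origin under its middle.
Things that resemble listed ones, but are neither listed nor needed, are in the scene too. What is shaped like the grid but pink is not meant. What is shaped like the rack but orange is not meant.

How it is judged:
By the outcome, as a careful person would: the job done as asked, in the order asked, and still so for the second after the job is handed in, with the robot touching nothing.
It also fails if it takes over 61 s, if anything falls off the work surface, if the arm or the gripper's body presses on something with over 40 N, if the wrist force passes 120 N, or if a joint passes its speed limit or range.

## Working session

There is one attempt and no reset: what is moved stays moved. The work goes in short steps, Python scripts to look and compute and a tool call to move; the robot and the scene stay as the last step left them, time stands still between calls to the robot, and variables do not carry over. Pictures are saved under pics/ and viewed, about 8 in all and at most 12, crops included, and the job is handed in when it is done.

Besides the shell and the picture viewer there is one more tool, called after "Call:" as name(argument=value, ...) on one line, values as JSON. servo_tool: Moves the arm, as the interface text tells. Its arguments: {"type":"object","properties":{"motion":{"type":"array"},"grip_force":{"type":"number"}},"required":["motion"]}

```bash
ls; mkdir -p pics; cat > h.py <<'E'
import numpy as np, cv2
from scipy.spatial.transform import Rotation as R
from station import telemetry, capture, sign_off, look_for, tip_of, bot
def K(c): return np.array([[c['fx'],0,c['cx']],[0,c['fy'],c['cy']],[0,0,1.]])
def rot(c):
    r=np.array(c['rotation'],float)
    return r if r.shape==(3,3) else R.from_quat(r).as_matrix()
def ray(c,px):
    u=cv2.undistortPoints(np.array(px,float).reshape(1,1,2),K(c),np.array(c['dist'],float)).ravel()
    d=rot(c)@np.array([u[0],-u[1],-1.]); return np.array(c['eye'],float),d
def onz(c,px,z):
    e,d=ray(c,px); return e+d*(z-e[2])/d[2]
def proj(c,P):
    q=(np.atleast_2d(P)-np.array(c['eye']))@rot(c); q=q*[1,-1,-1]
    return cv2.projectPoints(q.reshape(-1,1,3),np.zeros(3),np.zeros(3),K(c),np.array(c['dist'],float))[0].reshape(-1,2)
def tri(obs):
    A=np.zeros((3,3));b=np.zeros(3)
    for c,p in obs:
        e,d=ray(c,p);d/=np.linalg.norm(d);M=np.eye(3)-np.outer(d,d);A+=M;b+=M@e
    return np.linalg.solve(A,b)
def save(c,n,crop=None,s=1):
    im=c['image'][...,::-1]
    if crop: x0,y0,x1,y1=crop; im=im[y0:y1,x0:x1]
    cv2.imwrite('pics/'+n,cv2.resize(im,None,fx=s,fy=s,interpolation=cv2.INTER_CUBIC))
E
cat > a.py <<'E'
from h import *
np.set_printoptions(precision=4,suppress=True)
print(telemetry.observe(),bot.grasp_offset)
Z=dict(rack=0,rack_seat=.064,rack_lip=.073,rack_ledge=.064,grid=.036,grid_handle=.057,hook_end=.036,over_tab_l=.042,over_tab_r=.042,stand=0,short_grid=0,marker=0)
for n in ('top','side'):
    c=capture(n); save(c,n+'0.png'); print(n,c['eye'])
    for k,z in Z.items():
        for d in tip_of(c,k)[:3]: print(k,np.round(d['score'],2),np.round(d['xy']),onz(c,d['xy'],z))
E
python3 a.py
```

```text
pics
{'time_s': 0.0, 'joint_positions': array([ 1.307 ,  0.4684, -0.0116,  1.6036,  0.006 ,  1.0714, -0.0563]), 'dq': array([-0.0001,  0.0006,  0.001 , -0.0005,  0.0009, -0.0001,  0.0005]), 'tau': array([ -0.0002, -52.057 ,  -0.0127, -24.3751,  -0.0567,   0.0171,
         0.0001]), 'ee_pos': array([ 0.1421, -0.6336,  0.1755]), 'orientation': array([ 0.9939,  0.1102, -0.0002, -0.0009]), 'force': array([ 0.4399, -1.2296, -0.6754]), 'ft_torque': array([-0.0469,  0.0106,  0.0019]), 'grip_width': 1.0006631577855298} 0.0187
top [ 0.4065 -0.0286  1.2471]
rack 0.68 [191. 340.] [0.2439 0.2603 0.    ]
rack 0.59 [205. 223.] [0.5285 0.2343 0.    ]
rack_seat 0.73 [293. 274.] [0.4065 0.0151 0.064 ]
rack_seat 0.67 [204. 221.] [0.5273 0.2245 0.064 ]
rack_seat 0.64 [190. 344.] [0.2432 0.2473 0.064 ]
rack_lip 0.79 [191. 312.] [0.3174 0.2459 0.073 ]
rack_lip 0.7 [198. 182.] [0.6163 0.2388 0.073 ]
rack_ledge 0.88 [183. 373.] [0.1782 0.261  0.064 ]
rack_ledge 0.77 [201. 249.] [0.4621 0.2288 0.064 ]
grid 0.75 [382. 300.] [ 0.3493 -0.1944  0.036 ]
grid 0.6 [466. 261.] [ 0.4431 -0.3943  0.036 ]
grid_handle 
[... 1379 characters left out ...]
3525 -0.1632  0.057 ]
hook_end 0.96 [410. 195.] [ 0.3033 -0.2188  0.036 ]
hook_end 0.92 [364. 151.] [ 0.4102 -0.4199  0.036 ]
hook_end 0.7 [326. 216.] [ 0.5142 -0.1418  0.036 ]
over_tab_l 0.73 [329. 170.] [ 0.5084 -0.3195  0.042 ]
over_tab_l 0.69 [367. 214.] [ 0.4171 -0.1405  0.042 ]
over_tab_l 0.68 [273. 191.] [ 0.6519 -0.2332  0.042 ]
over_tab_r 0.73 [329. 170.] [ 0.5084 -0.3195  0.042 ]
over_tab_r 0.69 [367. 214.] [ 0.4171 -0.1405  0.042 ]
over_tab_r 0.68 [273. 191.] [ 0.6519 -0.2332  0.042 ]
stand 0.83 [307. 213.] [ 0.5669 -0.1953 -0.    ]
short_grid 0.75 [224. 268.] [ 0.7481 -0.0075  0.    ]
marker 0.94 [375. 276.] [0.4056 0.0194 0.    ]
marker 0.19 [305. 201.] [ 0.5738 -0.2405  0.    ]
```

View pics/top0.png

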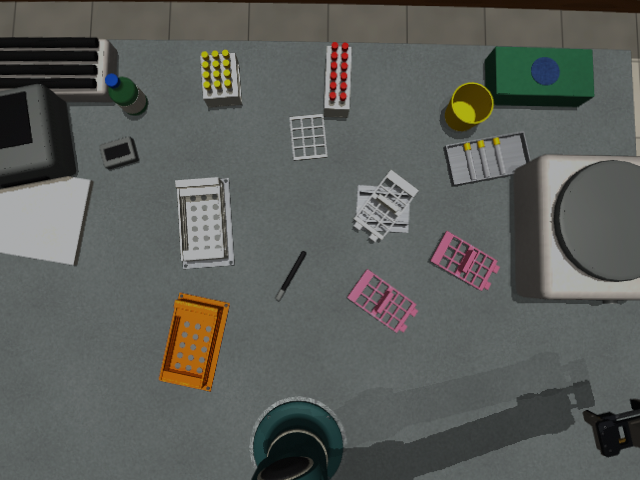

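View pics/side0.png

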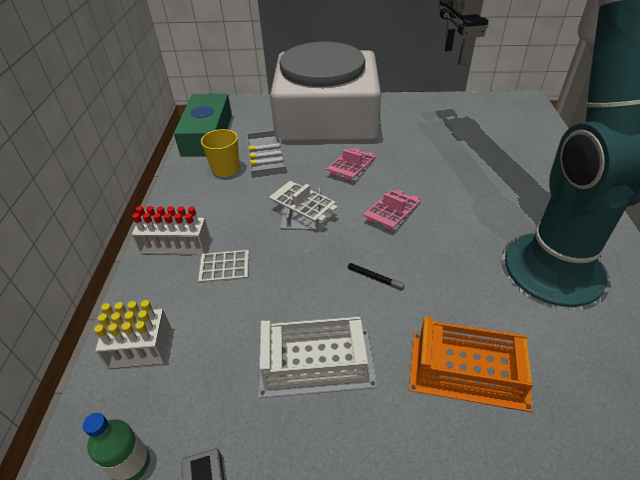

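The white grid is on the stand at about px (386,205) in the top view, with its lugs pointing lower left. The white rack is at (205,223) with its hook end up. The pink grids and the orange rack are decoys. I'll grip the handle rib by its 56 mm length, because joint 7 has plenty of range left that way.

```bash
cat >> h.py <<'E'
def Rdown(yaw_y,tilt=0):
    """tool y at world yaw (deg), z down; tilt (deg) about tool y, + = tool -x... """
    a=np.radians(yaw_y); y=np.array([np.cos(a),np.sin(a),0]); z=np.array([0,0,-1.]); x=np.cross(y,z)
    return R.from_matrix(np.c_[x,y,z])*R.from_euler('y',tilt,degrees=True)
def plan(wps,start=None,claw=1,step=.022,rs=.13):
    """wps: list of (pos,Rotation); prints rows"""
    if start is None:
        s=telemetry.observe(); start=(np.array(s['ee_pos']),R.from_quat(s['orientation']))
    rows=[]; p,r=start
    for P,Q in wps:
        P=np.array(P,float); dr=(r.inv()*Q).as_rotvec()
        n=max(1,int(np.ceil(max(np.linalg.norm(P-p)/step,np.linalg.norm(dr)/rs))))
        for i in range(n):
            ra=r*R.from_rotvec(dr*i/n)
            rows.append(list(np.round(dr/n,3))+list(np.round(ra.inv().apply((P-p)/n)/.025,2))+[claw])
        p,r=P,Q
    rows=[[float(x) for x in a] for a in rows]
    for i in range(0,len(rows),5): print('[['+','.join(str(a).replace(' ','') for a in rows[i:i+5])+']]')
E
python3 - <<'E'
from h import *
plan([((.25,-.40,.25),Rdown(-100)),((.57,-.20,.25),Rdown(-125))])
E
```

```text
[[[0.0,0.0,0.03,0.48,-0.63,-0.23,1.0],[0.0,0.0,0.03,0.46,-0.65,-0.23,1.0],[0.0,0.0,0.03,0.44,-0.66,-0.23,1.0],[0.0,0.0,0.03,0.42,-0.67,-0.23,1.0],[0.0,0.0,0.03,0.4,-0.68,-0.23,1.0]]]
[[[0.0,0.0,0.03,0.38,-0.7,-0.23,1.0],[0.0,0.0,0.03,0.36,-0.71,-0.23,1.0],[0.0,0.0,0.03,0.34,-0.72,-0.23,1.0],[0.0,0.0,0.03,0.32,-0.73,-0.23,1.0],[0.0,0.0,0.03,0.29,-0.74,-0.23,1.0]]]
[[[0.0,0.0,0.03,0.27,-0.75,-0.23,1.0],[0.0,0.0,0.03,0.25,-0.75,-0.23,1.0],[0.0,0.0,0.03,0.22,-0.76,-0.23,1.0],[0.0,0.0,0.024,0.62,-0.56,0.0,1.0],[0.0,0.0,0.024,0.61,-0.58,0.0,1.0]]]
[[[0.0,0.0,0.024,0.6,-0.59,0.0,1.0],[0.0,0.0,0.024,0.58,-0.6,0.0,1.0],[0.0,0.0,0.024,0.57,-0.62,0.0,1.0],[0.0,0.0,0.024,0.55,-0.63,0.0,1.0],[0.0,0.0,0.024,0.54,-0.65,0.0,1.0]]]
[[[0.0,0.0,0.024,0.52,-0.66,0.0,1.0],[0.0,0.0,0.024,0.5,-0.67,0.0,1.0],[0.0,0.0,0.024,0.49,-0.68,0.0,1.0],[0.0,0.0,0.024,0.47,-0.69,0.0,1.0],[0.0,0.0,0.024,0.45,-0.71,0.0,1.0]]]
[[[0.0,0.0,0.024,0.44,-0.72,0.0,1.0],[0.0,0.0,0.024,0.42,-0.73,0.0,1.0],[0.0,0.0,0.024,0.4,-0.74,0.0,1.0],[0.0,0.0,0.024,0.38,-0.75,0.0,1.0],[0.0,0.0,0.024,0.36,-0.76,0.0,1.0]]]
[[[0.0,0.0,0.024,0.35,-0.76,0.0,1.0]]]
```

Call:
servo_tool(motion=[[[0, 0, 0.03, 0.48, -0.63, -0.23, 1], [0, 0, 0.03, 0.46, -0.65, -0.23, 1], [0, 0, 0.03, 0.44, -0.66, -0.23, 1], [0, 0, 0.03, 0.42, -0.67, -0.23, 1], [0, 0, 0.03, 0.4, -0.68, -0.23, 1]]])

```text
time_s: 1.8
ee_pos: [0.1824, -0.5429, 0.2044]
orientation: [1.0, 0.03, -0.001, -0.001]
force: [0.4, 0.6, 0.5]
grip_width: 1.0
```

Call:
servo_tool(motion=[[[0, 0, 0.03, 0.38, -0.7, -0.23, 1], [0, 0, 0.03, 0.36, -0.71, -0.23, 1], [0, 0, 0.03, 0.34, -0.72, -0.23, 1], [0, 0, 0.03, 0.32, -0.73, -0.23, 1], [0, 0, 0.03, 0.3, -0.74, -0.23, 1]]])

```text
time_s: 2.3
ee_pos: [0.2268, -0.4491, 0.235]
orientation: [0.999, -0.048, -0.001, 0.0]
force: [1.0, -0.9, 0.3]
grip_width: 1.002
```

Call:
servo_tool(motion=[[[0, 0, 0.03, 0.27, -0.75, -0.23, 1], [0, 0, 0.03, 0.25, -0.75, -0.23, 1], [0, 0, 0.03, 0.22, -0.76, -0.23, 1], [0, 0, 0.024, 0.62, -0.56, 0, 1], [0, 0, 0.024, 0.61, -0.58, 0, 1]]])

```text
time_s: 2.8
ee_pos: [0.2896, -0.3702, 0.2551]
orientation: [0.993, -0.121, 0.001, 0.002]
force: [0.4, -0.1, 0.5]
grip_width: 0.997
```

Call:
servo_tool(motion=[[[0, 0, 0.024, 0.6, -0.59, 0, 1], [0, 0, 0.024, 0.58, -0.6, 0, 1], [0, 0, 0.024, 0.57, -0.62, 0, 1], [0, 0, 0.024, 0.55, -0.63, 0, 1], [0, 0, 0.024, 0.54, -0.65, 0, 1]]])

```text
time_s: 3.3
ee_pos: [0.3834, -0.3143, 0.2565]
orientation: [0.983, -0.183, 0.002, 0.003]
force: [-0.0, -0.8, -0.6]
grip_width: 0.998
```

Call:
servo_tool(motion=[[[0, 0, 0.024, 0.52, -0.66, 0, 1], [0, 0, 0.024, 0.5, -0.67, 0, 1], [0, 0, 0.024, 0.49, -0.68, 0, 1], [0, 0, 0.024, 0.47, -0.69, 0, 1], [0, 0, 0.024, 0.45, -0.71, 0, 1]]])

```text
time_s: 3.8
ee_pos: [0.4771, -0.2586, 0.2573]
orientation: [0.97, -0.244, 0.003, 0.003]
force: [0.3, 0.3, 0.7]
grip_width: 0.998
```

Call:
servo_tool(motion=[[[0, 0, 0.024, 0.4, -0.7, 0, 1], [0, 0, 0, 0, 0, 0, 1]]])

```text
time_s: 4.0
ee_pos: [0.4969, -0.2451, 0.2573]
orientation: [0.967, -0.254, 0.003, 0.002]
force: [-0.4, 0.2, 0.3]
grip_width: 1.003
```

```bash
python3 - <<'E'
from h import *
np.set_printoptions(precision=4,suppress=True)
s=telemetry.observe();print(s['time_s'],s['ee_pos'],s['orientation'],s['joint_positions'])
c=capture('wrist'); save(c,'w1.png'); print(c['eye'],rot(c))
for k,z in dict(grid_handle=.057,hook_end=.036,over_tab_l=.042).items():
    for d in tip_of(c,k)[:3]: print(k,d['score'],d['xy'],onz(c,d['xy'],z))
E
```

```text
4.0 [ 0.4969 -0.2451  0.2573] [ 0.9671 -0.2542  0.0034  0.0025] [ 0.6189  0.2444 -0.2667  1.7392  0.0742  1.16   -1.7543]
[ 0.5657 -0.2831  0.4654] [[-0.4919  0.8356  0.2444]
 [-0.8706 -0.4735 -0.1334]
 [ 0.0043 -0.2784  0.9604]]
grid_handle 0.97 [456.9, 178.2] [ 0.453 -0.39   0.057]
grid_handle 0.92 [347.4, 326.2] [ 0.3568 -0.2052  0.057 ]
hook_end 0.91 [243.5, 238.7] [ 0.5055 -0.1497  0.036 ]
hook_end 0.79 [404.9, 320.3] [ 0.3176 -0.2673  0.036 ]
over_tab_l 0.91 [279.4, 104.4] [ 0.6111 -0.2626  0.042 ]
over_tab_l 0.82 [401.9, 200.4] [ 0.4566 -0.3294  0.042 ]
over_tab_l 0.81 [232.2, 96.0] [ 0.6429 -0.2241  0.042 ]
```

View pics/w1.png

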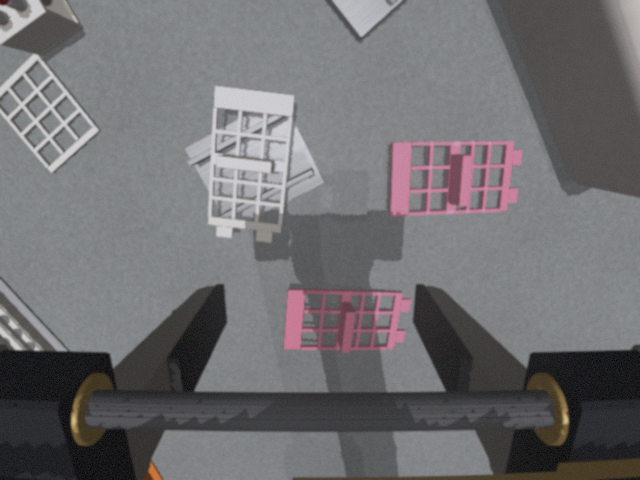

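The wrist view shows the white grid at about (250,160). Its plain strip is at the top (255,100) and its lugs are at (225,232) and (265,236). That gives an origin of about (0.576,-0.204) and a yaw of about 142°.

```bash
python3 - <<'E'
from h import *
plan([((.576,-.204,.13),Rdown(-128)),((.576,-.204,.047),Rdown(-128))],step=.023)
E
```

```text
[[[0.001,-0.001,0.021,0.28,-0.46,0.73,1.0],[0.001,-0.001,0.021,0.27,-0.46,0.73,1.0],[0.001,-0.001,0.021,0.26,-0.47,0.73,1.0],[0.001,-0.001,0.021,0.25,-0.47,0.73,1.0],[0.001,-0.001,0.021,0.24,-0.48,0.73,1.0]]]
[[[0.001,-0.001,0.021,0.23,-0.48,0.73,1.0],[0.001,-0.001,0.021,0.22,-0.48,0.73,1.0],[0.0,0.0,0.0,0.0,0.0,0.83,1.0],[0.0,0.0,0.0,0.0,0.0,0.83,1.0],[0.0,0.0,0.0,0.0,0.0,0.83,1.0]]]
[[[0.0,0.0,0.0,0.0,0.0,0.83,1.0]]]
```

Call:
servo_tool(motion=[[[0.001, -0.001, 0.021, 0.28, -0.46, 0.73, 1], [0.001, -0.001, 0.021, 0.27, -0.46, 0.73, 1], [0.001, -0.001, 0.021, 0.26, -0.47, 0.73, 1], [0.001, -0.001, 0.021, 0.25, -0.47, 0.73, 1], [0.001, -0.001, 0.021, 0.24, -0.48, 0.73, 1]]])

```text
time_s: 4.7
ee_pos: [0.5512, -0.2256, 0.1679]
orientation: [0.949, -0.315, 0.005, 0.003]
force: [-0.1, 0.6, 0.4]
grip_width: 1.0
```

Call:
servo_tool(motion=[[[0.001, -0.001, 0.021, 0.23, -0.48, 0.73, 1], [0.001, -0.001, 0.021, 0.22, -0.48, 0.73, 1], [0, 0, 0, 0, 0, 0, 1]]])

```text
time_s: 5.0
ee_pos: [0.5726, -0.2157, 0.1281]
orientation: [0.941, -0.337, 0.002, 0.002]
force: [-0.7, 0.0, -0.1]
grip_width: 1.0
```

```bash
python3 - <<'E'
from h import *
np.set_printoptions(precision=4,suppress=True)
s=telemetry.observe();print(s['time_s'],s['ee_pos'],s['orientation'],s['joint_positions'])
c=capture('wrist'); save(c,'w2.png')
for k,z in dict(grid_handle=.057,hook_end=.036,over_tab_l=.042).items():
    for d in tip_of(c,k)[:3]: print(k,d['score'],d['xy'],onz(c,d['xy'],z))
plan([((.576,-.204,.047),Rdown(-128))],step=.023)
E
```

```text
5.0 [ 0.5726 -0.2157  0.1281] [ 0.9415 -0.3371  0.0024  0.0022] [ 0.4809  0.4687 -0.2347  1.7357  0.1355  0.9482 -2.0666]
grid_handle 0.68 [452.4, 414.9] [ 0.3721 -0.2052  0.057 ]
grid_handle 0.65 [302.4, 246.4] [ 0.5771 -0.2033  0.057 ]
grid_handle 0.64 [584.2, 213.5] [ 0.4603 -0.3862  0.057 ]
hook_end 0.57 [307.3, 337.8] [ 0.5058 -0.1477  0.036 ]
over_tab_l 0.77 [267.2, 162.9] [ 0.6412 -0.2218  0.042 ]
over_tab_l 0.73 [246.8, 460.9] [ 0.4409 -0.0161  0.042 ]
over_tab_l 0.7 [386.7, 439.0] [ 0.3755 -0.1379  0.042 ]
[[[0.0,-0.003,-0.006,-0.08,-0.12,0.85,1.0],[0.0,-0.003,-0.006,-0.08,-0.12,0.85,1.0],[0.0,-0.003,-0.006,-0.07,-0.12,0.85,1.0],[0.0,-0.003,-0.006,-0.07,-0.12,0.85,1.0]]]
```

View pics/w2.png

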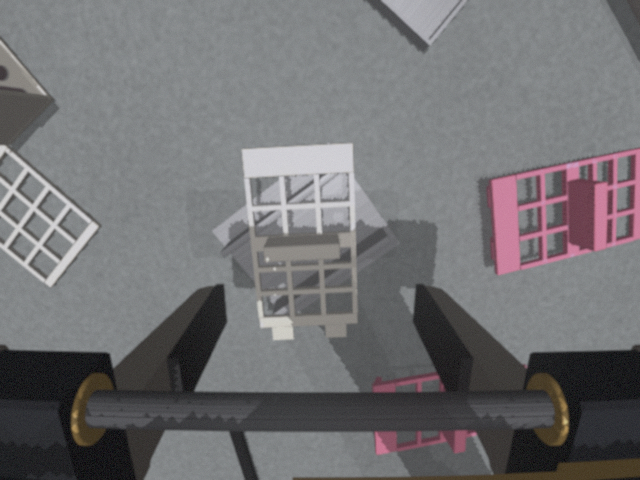

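Call:
servo_tool(motion=[[[0, -0.003, -0.01, -0.08, -0.12, 0.85, 1], [0, -0.003, -0.01, -0.08, -0.12, 0.85, 1], [0, -0.003, -0.01, -0.08, -0.12, 0.85, 1], [0, -0.003, -0.01, -0.07, -0.12, 0.75, 1], [0, 0, 0, 0, 0, 0, 1]]])

```text
time_s: 5.7
ee_pos: [0.5778, -0.2099, 0.0555]
orientation: [0.947, -0.32, 0.006, 0.002]
force: [-0.5, 0.0, -0.2]
grip_width: 1.002
```

```bash
python3 - <<'E'
from h import *
np.set_printoptions(precision=4,suppress=True)
s=telemetry.observe();print(s['time_s'],s['ee_pos'],s['orientation'],s['force'])
plan([((.577,-.2035,.046),Rdown(-127))],step=.023)
E
```

```text
5.7 [ 0.5778 -0.2099  0.0555] [ 0.9473 -0.3204  0.0062  0.0021] [-0.4797  0.0173 -0.2287]
[[[0.0,-0.013,-0.007,-0.19,-0.18,0.38,1.0]]]
```

Call:
servo_tool(motion=[[[0, -0.013, -0.007, -0.2, -0.18, 0.38, 1], [0, 0, 0, -0.05, -0.08, 0.05, 1]]])

```text
time_s: 5.9
ee_pos: [0.5777, -0.2025, 0.0469]
orientation: [0.948, -0.318, 0.002, 0.0]
force: [-0.5, 0.9, -0.8]
grip_width: 1.001
```

Call:
servo_tool(motion=[[[0, 0, 0, 0, 0, 0, -1], [0, 0, 0, 0, 0, 0, -1], [0, 0, 0, 0, 0, 0, -1], [0, 0, 0, 0, 0, 0, -1], [0, 0, 0, 0, 0, 0, -1]]], grip_force=45)

```text
time_s: 6.4
ee_pos: [0.5797, -0.2032, 0.05]
orientation: [0.948, -0.318, 0.004, 0.0]
force: [-0.1, -0.7, 0.5]
grip_width: 0.588
```

Call:
servo_tool(motion=[[[0, 0, 0, 0, 0, 0, -1], [0, 0, 0, 0, 0, -0.5, -1], [0, 0, 0, 0, 0, -1, -1], [0, 0, 0, 0, 0, -1, -1], [0, 0, 0, 0, 0, -1, -1]]])

```text
time_s: 6.9
ee_pos: [0.5763, -0.2021, 0.1386]
orientation: [0.948, -0.318, 0.0, 0.0]
force: [-0.3, -0.0, 0.0]
grip_width: 0.154
```

```bash
python3 - <<'E'
from h import *
np.set_printoptions(precision=4,suppress=True)
s=telemetry.observe();print(s['time_s'],s['ee_pos'],s['orientation'],s['force'],s['grip_width'],s['joint_positions'])
c=capture('wrist'); save(c,'w3.png')
c2=capture('top')
for d in tip_of(c2,'rack_lip')[:2]+tip_of(c2,'rack_ledge')[:2]:print(d)
E
```

```text
6.9 [ 0.5763 -0.2021  0.1386] [ 0.9482 -0.3178  0.0002  0.0003] [-0.2774 -0.0121  0.0274] 0.15386482252091535 [ 0.4733  0.4592 -0.2518  1.7254  0.1348  0.9734 -2.0471]
{'xy': [194.7, 313.3], 'score': 0.72}
{'xy': [181.1, 372.7], 'score': 0.97}
{'xy': [201.0, 247.6], 'score': 0.61}
```

View pics/w3.png

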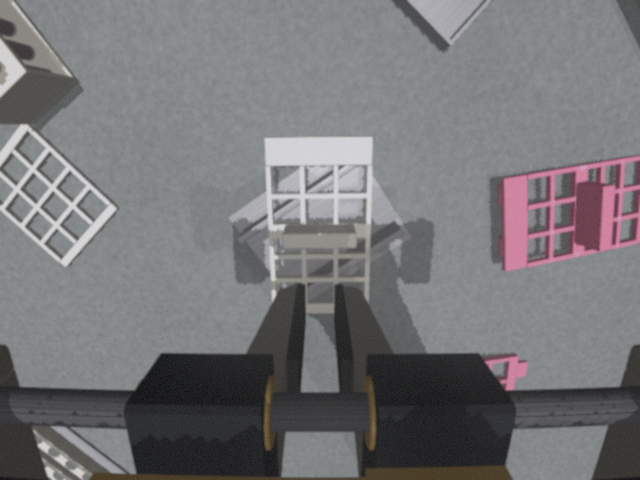

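```bash
python3 - <<'E'
from h import *
np.set_printoptions(precision=4,suppress=True)
s=telemetry.observe()
c=capture('wrist'); print(c['eye'])
for d in tip_of(c,'grid_handle')[:3]+tip_of(c,'over_tab_l')[:4]+tip_of(c,'hook_end')[:3]: print(d['score'],d['xy'],onz(c,d['xy'],.05))
for p,z in [((284,227),.072),((356,227),.072),((284,247),.072),((265,138),.042),((373,137),.042),((265,165),.042),((373,163),.042)]: print(p,onz(c,p,z))
T=R.from_quat(s['orientation']); p=np.array(s['ee_pos'])
print(proj(c,[p,p+T.apply([0,0,.07]),p+T.apply([0,.02,0]),p+T.apply([0,0,-.02])]))
E
```

```text
[ 0.6403 -0.2503  0.3455]
0.85 [319.6, 237.9] [ 0.5742 -0.2011  0.05  ]
0.77 [594.9, 214.8] [ 0.455  -0.3912  0.05  ]
0.37 [318.1, 226.3] [ 0.5826 -0.2059  0.05  ]
0.95 [286.2, 151.1] [ 0.6435 -0.2219  0.05  ]
0.95 [517.0, 197.2] [ 0.5069 -0.3455  0.05  ]
0.75 [516.1, 248.8] [ 0.4696 -0.3241  0.05  ]
0.58 [352.6, 150.4] [ 0.6138 -0.2621  0.05  ]
0.95 [520.2, 390.2] [ 0.3437 -0.2615  0.05  ]
(284, 227) [ 0.6016 -0.1889  0.072 ]
(356, 227) [ 0.5696 -0.2311  0.072 ]
(284, 247) [ 0.5895 -0.1793  0.072 ]
(265, 138) [ 0.6612 -0.2143  0.042 ]
(373, 137) [ 0.6118 -0.2809  0.042 ]
(265, 165) [ 0.6453 -0.2014  0.042 ]
(373, 163) [ 0.5957 -0.2696  0.042 ]
[[318.9332 274.2046]
 [318.9284 240.6033]
 [353.4822 274.1641]
 [318.9353 287.8766]]
```

Call:
servo_tool(motion=[[[0, 0, 0, 0, 0, 0, 1], [0, 0, 0, 0, 0, 0, 1], [0, 0, 0, 0, 0, 0, 1], [0, 0, 0, 0, 0, 0, 1], [0, 0, 0, 0, 0, 0, 1]]])

```text
time_s: 7.8
ee_pos: [0.5742, -0.2014, 0.1331]
orientation: [0.948, -0.318, -0.003, 0.0]
force: [0.4, 0.5, 0.4]
grip_width: 0.415
```

Call:
servo_tool(motion=[[[0, 0, 0, 0, 0, 0, 1], [0, 0, 0, 0, 0, 0, 1], [0, 0, 0, 0, 0, 0, 1], [0, 0, 0, 0, 0, 0, 1], [0, 0, 0, 0, 0, 0, 1]]])

```text
time_s: 8.3
ee_pos: [0.5743, -0.2014, 0.1333]
orientation: [0.948, -0.318, -0.003, 0.0]
force: [0.6, 0.2, -0.1]
grip_width: 0.853
```

Call:
servo_tool(motion=[[[0, 0, 0, 0, 0, 0.9, 1], [0, 0, 0, 0, 0, 0.9, 1], [0, 0, 0, 0, 0, 0.9, 1], [0, 0, 0, 0, 0, 0.7, 1], [0, 0, 0, 0, 0, 0, 1]]])

```text
time_s: 8.8
ee_pos: [0.5755, -0.202, 0.0472]
orientation: [0.948, -0.318, -0.001, 0.0]
force: [-0.1, -0.5, -0.3]
grip_width: 0.999
```

```bash
python3 - <<'E'
from h import *
np.set_printoptions(precision=4,suppress=True)
s=telemetry.observe();print(s['time_s'],s['ee_pos'],s['orientation'],s['force'],s['grip_width'])
plan([((.578,-.2035,.044),Rdown(-126.7))],step=.023)
E
```

```text
8.8 [ 0.5755 -0.202   0.0472] [ 0.9481 -0.3179 -0.0009  0.0003] [-0.1089 -0.5135 -0.2524] 0.9992906916926391
[[[0.001,0.002,-0.006,0.12,-0.01,0.13,1.0]]]
```

Call:
servo_tool(motion=[[[0, 0, 0, 0.12, -0.01, 0.13, -1], [0, 0, 0, 0, 0, 0.03, -1], [0, 0, 0, 0, 0, 0, -1], [0, 0, 0, 0, 0, 0, -1], [0, 0, 0, 0, 0, 0, -1]]], grip_force=60)

```text
time_s: 9.3
ee_pos: [0.5807, -0.2044, 0.0464]
orientation: [0.948, -0.318, 0.002, 0.0]
force: [-0.7, 0.3, 0.6]
grip_width: 0.587
```

Call:
servo_tool(motion=[[[0, 0, 0, 0, 0, 0, -1], [0, 0, 0, 0, 0, 0, -1], [0, 0, 0, 0, 0, 0, -1]]])

```text
time_s: 9.6
ee_pos: [0.5812, -0.2046, 0.0474]
orientation: [0.948, -0.318, 0.002, 0.0]
force: [-0.1, 0.6, -0.2]
grip_width: 0.328
```

```bash
python3 - <<'E'
from h import *
np.set_printoptions(precision=4,suppress=True)
c=capture('wrist'); c2=capture('side'); c3=capture('top')
a=c['image'][...,::-1]; b=cv2.resize(c2['image'][130:280,230:430,::-1],(640,480)); 
cv2.imwrite('pics/w4.png',cv2.resize(np.hstack([a[100:480,160:480],b[:380]]),(800,317)))
s=telemetry.observe();p=s['ee_pos'];print(p,s['time_s'],s['grip_width'])
for d in tip_of(c,'grid_handle')[:3]: print(d,onz(c,d['xy'],.057))
for d in tip_of(c3,'grid_handle')[:3]: print(d,onz(c3,d['xy'],.057))
print(proj(c,p),proj(c2,p),proj(c2,[.577,-.2035,.072]))
E
```

```text
[ 0.5811 -0.2046  0.0472] 9.75 0.19719048264481748
{'xy': [320.5, 288.1], 'score': 0.61} [ 0.577  -0.2025  0.057 ]
{'xy': [319.4, 276.4], 'score': 0.47} [ 0.583  -0.2062  0.057 ]
{'xy': [385.2, 304.4], 'score': 0.77} [ 0.3393 -0.1994  0.057 ]
{'xy': [469.1, 258.7], 'score': 0.71} [ 0.4475 -0.3965  0.057 ]
{'xy': [388.4, 203.2], 'score': 0.55} [ 0.5757 -0.2065  0.057 ]
[[319.0099 274.2676]] [[300.0792 196.096 ]] [[301.073  188.5631]]
```

View pics/w4.png

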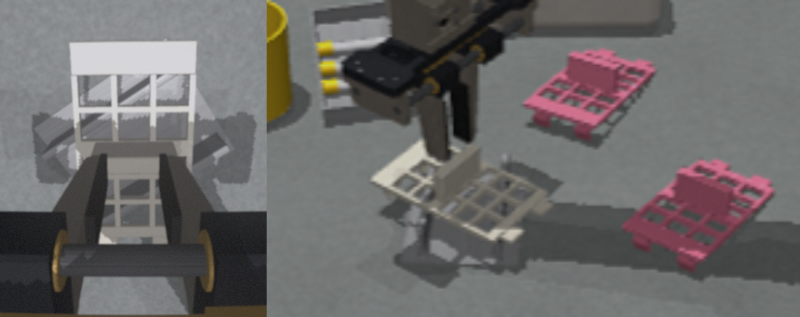

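```bash
python3 - <<'E'
from h import *
np.set_printoptions(precision=4,suppress=True)
s=telemetry.observe();p=np.array(s['ee_pos']);T=R.from_quat(s['orientation']);print(s['grip_width'])
G=R.from_euler('z',143.4,degrees=True); o=np.array([.577,-.2035,.036])
hb=[[x,y,z] for x in(-.006,.006) for y in(-.028,.028) for z in(.006,.036)]
pl=[[x,y,.006] for x in(-.075,.075) for y in(-.042,.042)]
out=[]
for n,box in (('side',(260,140,360,240)),('wrist',(240,200,400,360))):
    c=capture(n); x0,y0,x1,y1=box; k=400/(x1-x0)
    im=cv2.resize(np.ascontiguousarray(c['image'][y0:y1,x0:x1,::-1]),(400,400),interpolation=cv2.INTER_CUBIC)
    for P,col in ((o+G.apply(hb),(0,0,255)),(o+G.apply(pl),(0,200,0)),(p+T.apply([[0,0,0],[0,0,-.0187],[0,0,-.06]]),(255,0,0))):
        for q in proj(c,P): cv2.circle(im,tuple(int(v) for v in (q-[x0,y0])*k),3,col,-1)
    out.append(im)
cv2.imwrite('pics/ov.png',np.hstack(out))
E
```

```text
0.10984456900470932
```

View pics/ov.png

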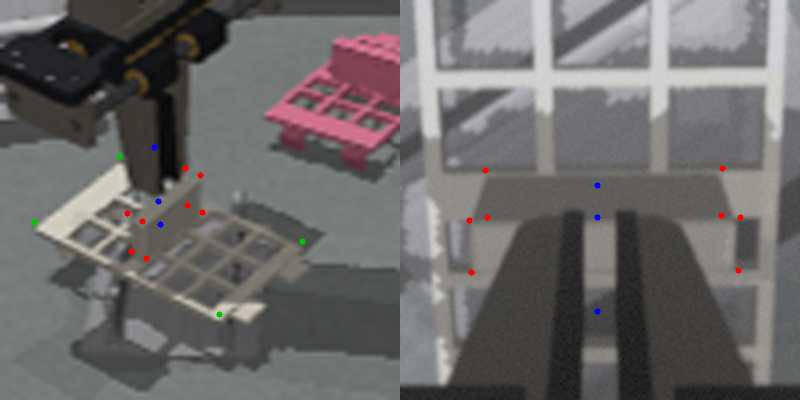

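The overlay matches the handle well in both views, but the finger tips (right panel, row ~213) sit above the handle top. So the real tips are about 30 mm higher than the reported TCP. I'll open the fingers and go down by feel.

Call:
servo_tool(motion=[[[0, 0, 0, 0, 0, 0, 0.52], [0, 0, 0, 0, 0, 0, 0.52], [0, 0, 0, 0, 0, 0, 0.52], [0, 0, 0, 0, 0, 0, 0.52], [0, 0, 0, 0, 0, 0, 0.52]]])

```text
time_s: 10.45
ee_pos: [0.581, -0.2046, 0.047]
orientation: [0.948, -0.318, 0.002, 0.0]
force: [0.4, -0.6, -0.8]
grip_width: 0.429
```

Call:
servo_tool(motion=[[[0, 0, 0, 0, 0, 0, 0.52], [0, 0, 0, 0, 0, 0, 0.52], [0, 0, 0, -0.1, 0, 0, 0.52]]])

```text
time_s: 10.75
ee_pos: [0.5792, -0.2032, 0.047]
orientation: [0.948, -0.318, 0.002, 0.0]
force: [0.4, -0.2, 0.1]
grip_width: 0.696
```

Call:
servo_tool(motion=[[[0, 0, 0, 0, 0, 0.2, 0.52], [0, 0, 0, 0, 0, 0.2, 0.52], [0, 0, 0, 0, 0, 0.2, 0.52]]])

```text
time_s: 11.05
ee_pos: [0.5793, -0.203, 0.0316]
orientation: [0.948, -0.318, 0.003, 0.0]
force: [-0.4, 0.7, -0.6]
grip_width: 0.762
```

Call:
servo_tool(motion=[[[0, 0, 0, 0, 0, 0.15, 0.52], [0, 0, 0, 0, 0, 0, 0.52]]])

```text
time_s: 11.25
ee_pos: [0.5785, -0.2028, 0.0261]
orientation: [0.948, -0.318, 0.002, 0.0]
force: [-1.0, 0.6, 0.6]
grip_width: 0.758
```

Call:
servo_tool(motion=[[[0, 0, 0, 0, 0, 0.12, 0.52], [0, 0, 0, 0, 0, 0.1, 0.52]]])

```text
time_s: 11.45
ee_pos: [0.5787, -0.2028, 0.0203]
orientation: [0.948, -0.318, 0.002, 0.0]
force: [1.0, 0.6, -1.3]
grip_width: 0.76
```

Call:
servo_tool(motion=[[[0, 0, 0, 0, 0, 0.1, 0.52], [0, 0, 0, 0, 0, 0, 0.52]]])

```text
time_s: 11.65
ee_pos: [0.5786, -0.2028, 0.0172]
orientation: [0.948, -0.318, 0.002, 0.0]
force: [-0.7, -0.4, 0.8]
grip_width: 0.762
```

```bash
python3 - <<'E'
from h import *
np.set_printoptions(precision=4,suppress=True)
s=telemetry.observe();p=np.array(s['ee_pos']);T=R.from_quat(s['orientation']);print(s['grip_width'],p,s['force'])
out=[]
for n,box in (('side',(250,130,350,230)),('wrist',(200,200,440,440))):
    c=capture(n); x0,y0,x1,y1=box; k=400/(x1-x0)
    im=cv2.resize(np.ascontiguousarray(c['image'][y0:y1,x0:x1,::-1]),(400,400),interpolation=cv2.INTER_CUBIC)
    out.append(im)
cv2.imwrite('pics/ov2.png',np.hstack(out))
E
```

```text
0.7623744763086386 [ 0.5786 -0.2028  0.0172] [-0.6524 -0.3936  0.8425]
```

View pics/ov2.png

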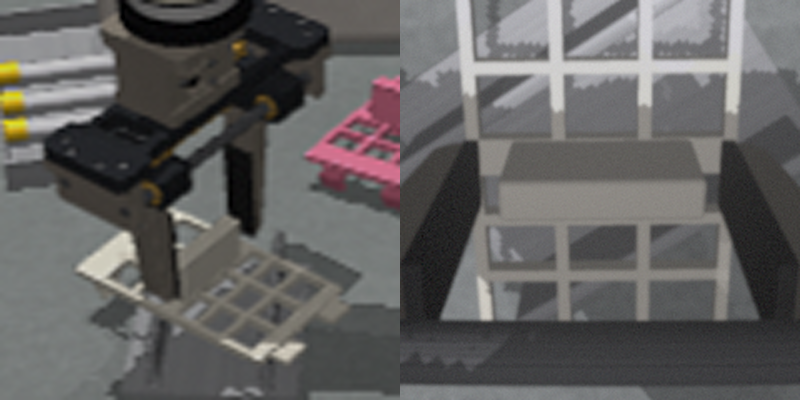

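The fingers now straddle the rib with their tips near the plate, so I'll close.

Call:
servo_tool(motion=[[[0, 0, 0, 0, 0, 0, -1], [0, 0, 0, 0, 0, 0, -1], [0, 0, 0, 0, 0, 0, -1], [0, 0, 0, 0, 0, 0, -1], [0, 0, 0, 0, 0, 0, -1]]], grip_force=60)

```text
time_s: 12.25
ee_pos: [0.5791, -0.203, 0.018]
orientation: [0.948, -0.318, 0.002, 0.0]
force: [0.4, 0.5, -0.3]
grip_width: 0.602
```

Call:
servo_tool(motion=[[[0, 0, 0, 0, 0, -0.15, -1], [0, 0, 0, 0, 0, -0.3, -1], [0, 0, 0, 0, 0, -0.3, -1], [0, 0, 0, 0, 0, -0.3, -1], [0, 0, 0, 0, 0, 0, -1]]])

```text
time_s: 12.75
ee_pos: [0.5784, -0.2029, 0.0462]
orientation: [0.948, -0.318, 0.002, 0.0]
force: [0.8, 0.0, -1.8]
grip_width: 0.603
```

```bash
python3 - <<'E'
from h import *
plan([((.578,-.203,.12),Rdown(-127)),((.53,.10,.26),Rdown(0))],claw=-1,step=.024,rs=.14)
E
```

```text
[[[-0.0,-0.001,-0.0,-0.0,0.0,-0.74,-1.0],[-0.0,-0.001,-0.0,-0.0,0.0,-0.74,-1.0],[-0.0,-0.001,-0.0,-0.0,0.0,-0.74,-1.0],[-0.0,-0.001,-0.0,-0.0,0.0,-0.74,-1.0],[0.0,0.0,-0.139,-0.55,-0.53,-0.35,-1.0]]]
[[[0.0,0.0,-0.139,-0.47,-0.6,-0.35,-1.0],[0.0,0.0,-0.139,-0.38,-0.66,-0.35,-1.0],[0.0,0.0,-0.139,-0.29,-0.71,-0.35,-1.0],[0.0,0.0,-0.139,-0.19,-0.74,-0.35,-1.0],[0.0,0.0,-0.139,-0.08,-0.76,-0.35,-1.0]]]
[[[0.0,0.0,-0.139,0.02,-0.77,-0.35,-1.0],[0.0,0.0,-0.139,0.13,-0.76,-0.35,-1.0],[0.0,0.0,-0.139,0.23,-0.73,-0.35,-1.0],[0.0,0.0,-0.139,0.33,-0.69,-0.35,-1.0],[0.0,0.0,-0.139,0.42,-0.64,-0.35,-1.0]]]
[[[0.0,0.0,-0.139,0.51,-0.58,-0.35,-1.0],[0.0,0.0,-0.139,0.58,-0.5,-0.35,-1.0],[0.0,0.0,-0.139,0.64,-0.42,-0.35,-1.0],[0.0,0.0,-0.139,0.7,-0.32,-0.35,-1.0],[0.0,0.0,-0.139,0.73,-0.22,-0.35,-1.0]]]
```

Call:
servo_tool(motion=[[[0, 0, 0, 0, 0, -0.75, -1], [0, 0, 0, 0, 0, -0.75, -1], [0, 0, 0, 0, 0, -0.75, -1], [0, 0, 0, 0, 0, -0.75, -1], [0, 0, -0.139, -0.55, -0.53, -0.35, -1]]])

```text
time_s: 13.25
ee_pos: [0.5731, -0.1863, 0.1318]
orientation: [0.968, -0.252, -0.0, 0.001]
force: [0.5, 0.7, -2.1]
grip_width: 0.6
```

Call:
servo_tool(motion=[[[0, 0, -0.139, -0.47, -0.6, -0.35, -1], [0, 0, -0.139, -0.38, -0.66, -0.35, -1], [0, 0, -0.139, -0.29, -0.71, -0.35, -1], [0, 0, -0.139, -0.19, -0.74, -0.35, -1], [0, 0, -0.139, -0.08, -0.76, -0.35, -1]]])

```text
time_s: 13.75
ee_pos: [0.5558, -0.0894, 0.178]
orientation: [0.994, 0.106, -0.0, 0.002]
force: [0.3, 0.7, -1.5]
grip_width: 0.601
```

Call:
servo_tool(motion=[[[0, 0, -0.139, 0.02, -0.77, -0.35, -1], [0, 0, -0.139, 0.13, -0.76, -0.35, -1], [0, 0, -0.139, 0.23, -0.73, -0.35, -1], [0, 0, -0.139, 0.33, -0.69, -0.35, -1], [0, 0, -0.139, 0.42, -0.64, -0.35, -1]]])

```text
time_s: 14.25
ee_pos: [0.5348, 0.0083, 0.2237]
orientation: [0.892, 0.452, -0.002, 0.003]
force: [-0.5, -1.0, -2.1]
grip_width: 0.604
```

Call:
servo_tool(motion=[[[0, 0, -0.139, 0.51, -0.58, -0.35, -1], [0, 0, -0.139, 0.58, -0.5, -0.35, -1], [0, 0, -0.139, 0.64, -0.42, -0.35, -1], [0, 0, -0.139, 0.7, -0.32, -0.35, -1], [0, 0, -0.139, 0.73, -0.22, -0.35, -1]]])

```text
time_s: 14.75
ee_pos: [0.5105, 0.1052, 0.2692]
orientation: [0.674, 0.739, -0.003, 0.003]
force: [-0.8, -0.3, -3.1]
grip_width: 0.6
```

Call:
servo_tool(motion=[[[0, 0, 0, 0, 0, 0, -1]]])

```text
time_s: 14.85
ee_pos: [0.51, 0.1084, 0.2705]
orientation: [0.672, 0.74, -0.002, 0.003]
force: [-0.4, -0.1, -2.1]
grip_width: 0.603
```

```bash
python3 - <<'E'
from h import *
np.set_printoptions(precision=4,suppress=True)
s=telemetry.observe();print(s['time_s'],s['ee_pos'],s['orientation'],s['grip_width'],s['joint_positions'])
c=capture('wrist'); save(c,'w5.png'); np.save('w5.npy',c,allow_pickle=True)
for k,z in dict(rack_lip=.073,rack_ledge=.064,rack_seat=.064,rack=0).items():
    for d in tip_of(c,k)[:2]: print(k,d['score'],d['xy'],onz(c,d['xy'],z))
T=R.from_quat(s['orientation']);p=np.array(s['ee_pos'])
for k in('over_tab_l','grid_handle','hook_end'):
    for d in tip_of(c,k)[:3]: print(k,d['score'],d['xy'])
print(proj(c,p+T.apply([[.064,-.024,-.024],[.064,.024,-.024],[0,0,-.039],[0,0,-.054]])))
E
```

```text
14.85 [0.51   0.1084 0.2705] [ 0.6722  0.7403 -0.0021  0.0035] 0.6025957127641591 [ 0.4567  0.2783 -0.8751  1.7601  0.236   1.2107 -0.3874]
rack_lip 0.64 [432.3, 87.0] [0.6091 0.2403 0.073 ]
rack_ledge 0.64 [286.9, 84.2] [0.4646 0.2292 0.064 ]
rack_ledge 0.59 [4.1, 26.6] [0.1722 0.2636 0.064 ]
rack_seat 0.9 [351.0, 84.5] [0.529  0.2351 0.064 ]
rack_seat 0.78 [68.4, 42.9] [0.2409 0.2514 0.064 ]
rack 0.9 [100.9, 53.2] [0.2395 0.2519 0.    ]
rack 0.8 [345.6, 91.2] [0.5278 0.2341 0.    ]
over_tab_l 0.91 [371.2, 169.3]
over_tab_l 0.8 [259.5, 473.3]
over_tab_l 0.56 [266.8, 169.6]
grid_handle 0.69 [322.8, 307.7]
[[270.1053 167.5306]
 [371.6325 167.5344]
 [320.8025 305.1374]
 [320.8494 319.8705]]
```

View pics/w5.png

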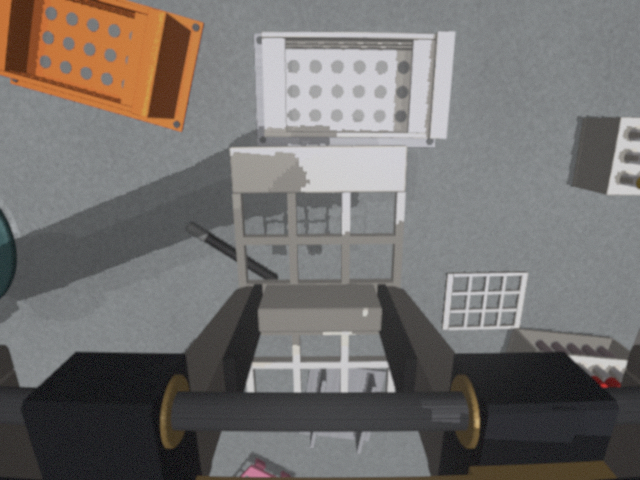

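The wrist view shows the rack at (355,88) with its lip at (445,85). The grid is held straight, with its strip at (318,170). I'll fit the rack pose from the outline of the lip.

```bash
python3 - <<'E'
from h import *
np.set_printoptions(precision=4,suppress=True)
c=np.load('w5.npy',allow_pickle=True).item()
g=cv2.GaussianBlur(c['image'],(0,0),1).astype(float).mean(2)
def edge(line,sgn):
    d=np.gradient(line)*sgn; i=int(d[1:-1].argmax())+1; a,b,e=d[i-1],d[i],d[i+1]
    return i+.5*(a-e)/(a-2*b+e)
r=[onz(c,(442+edge(g[y,442:466],-1),y),.079)[:2] for y in range(42,130,4)]
r=np.array(r); vx,vy,x0,y0=cv2.fitLine(r.astype(np.float32),cv2.DIST_HUBER,0,.01,.01).ravel()
print('lip line dir',np.degrees(np.arctan2(vy,vx)),x0,y0,'res',np.abs((r-[x0,y0])@[-vy,vx]).max())
t=np.array([onz(c,(x,22+edge(g[22:45,x],1)),.079)[:2] for x in range(441,453,2)])
b=np.array([onz(c,(x,125+edge(g[125:150,x],-1)),.079)[:2] for x in range(437,446,2)])
print(t,b,sep='\n')
# outer rail -y edge, z=.068
q=np.array([onz(c,(x,22+edge(g[22:45,x],1)),.068)[:2] for x in range(290,410,6)]); print('far rail?',np.polyfit(q[:,0],q[:,1],1), np.median(q,0))
yaw=np.arctan2(vy,vx); yaw=(yaw if vy>0 else yaw+np.pi)-np.pi/2
X=np.array([np.cos(yaw),np.sin(yaw)]);Y=np.array([-X[1],X[0]])
yc=(np.median(t@Y)+np.median(b@Y))/2; print('width',np.median(t@Y)-np.median(b@Y))
o=X*(np.array([x0,y0])@X-.096)+Y*yc; print('rack',o,np.degrees(yaw))
P=lambda x,y:o+X*x+Y*y
print('check lip/ledge',P(.079,0),P(-.0675,0))
E
```

```text
lip line dir -84.8672 0.6251114 0.24506283 res 0.0001520787233399713
[[0.6075 0.2903]
 [0.6094 0.2905]
 [0.6113 0.2907]
 [0.6132 0.2909]
 [0.6151 0.2913]
 [0.617  0.2916]]
[[0.6206 0.1921]
 [0.6226 0.1922]
 [0.6247 0.1922]
 [0.6267 0.1923]
 [0.6288 0.1925]]
far rail? [0.0915 0.235 ] [0.5193 0.2827]
width 0.09928134511087303
rack [0.5298 0.2335] 5.132798
check lip/ledge [0.6084 0.2406] [0.4625 0.2275]
```

```bash
cat >> h.py <<'E'
RO=np.array([.5298,.2335,0]); RY=5.1; RR=R.from_euler('z',RY,degrees=True)
OFF=np.array([-.0013,0,-.018])   # grid origin in tool frame
def tcp(tx,tz,tilt,y=0):
    """TCP pose that puts the lug tip mid point at rack (tx,y,tz)"""
    Q=Rdown(RY+90,tilt); G=Q*R.from_euler('y',180,degrees=True)  # grid frame
    o=RO+RR.apply([tx,y,tz])-G.apply([.088,0,0])
    # Rdown: tool y=+grid y, tool x=-grid x, tool z=-grid z
    return o-Q.apply(OFF),Q
def where():
    s=telemetry.observe(); Q=R.from_quat(s['orientation']); G=Q*R.from_euler('y',180,degrees=True)
    o=np.array(s['ee_pos'])+Q.apply(OFF); t=RR.inv().apply(o+G.apply([.088,0,0])-RO)
    e=(RR.inv()*G).as_euler('xyz',degrees=True)
    print('t',s['time_s'],'tip mm',np.round(t*1e3,1),'euler',np.round(e,2),'F',np.round(s['force'],1),'w',round(float(s['grip_width']),3))
E
python3 - <<'E'
from h import *
where(); print(tcp(.086,.066,14)[0],tcp(.088,.064,0)[0])
plan([(np.array([.50,.20,.25]),Rdown(RY+90,7)),tcp(.068,.085,14)],claw=-1,step=.022,rs=.12)
E
```

```text
t 15.25 tip mm [ -30.7 -216.1  287.6] euler [-8.000e-02 -5.300e-01 -9.002e+01] F [ 0.  -0.5 -3. ] w 0.6
[0.5248178  0.23305535 0.0701383 ] [0.52850515 0.23338444 0.046     ]
[[[0.006,0.007,-0.112,0.28,-0.01,0.05,-1.0],[0.006,0.007,-0.112,0.27,0.03,0.05,-1.0],[0.006,0.007,-0.112,0.27,0.06,0.05,-1.0],[0.006,0.007,-0.112,0.26,0.09,0.06,-1.0],[0.006,0.007,-0.112,0.25,0.12,0.06,-1.0]]]
[[[0.006,0.007,-0.112,0.23,0.14,0.06,-1.0],[0.006,0.007,-0.112,0.22,0.17,0.06,-1.0],[0.006,0.007,-0.112,0.2,0.19,0.06,-1.0],[0.006,0.007,-0.112,0.17,0.21,0.06,-1.0],[0.006,0.007,-0.112,0.15,0.23,0.06,-1.0]]]
[[[0.006,0.007,-0.112,0.12,0.25,0.06,-1.0],[0.006,0.007,-0.112,0.09,0.26,0.06,-1.0],[0.006,0.007,-0.112,0.06,0.27,0.06,-1.0],[0.006,0.007,-0.112,0.03,0.27,0.06,-1.0],[0.0,0.015,-0.0,-0.15,0.15,0.79,-1.0]]]
[[[0.0,0.015,-0.0,-0.16,0.15,0.79,-1.0],[0.0,0.015,-0.0,-0.17,0.15,0.79,-1.0],[0.0,0.015,-0.0,-0.18,0.15,0.78,-1.0],[0.0,0.015,-0.0,-0.19,0.15,0.78,-1.0],[0.0,0.015,-0.0,-0.21,0.15,0.78,-1.0]]]
[[[0.0,0.015,-0.0,-0.22,0.15,0.78,-1.0],[0.0,0.015,-0.0,-0.23,0.15,0.77,-1.0]]]
```

Call:
servo_tool(motion=[[[0.006, 0.007, -0.112, 0.28, -0.01, 0.05, -1], [0.006, 0.007, -0.112, 0.27, 0.03, 0.05, -1], [0.006, 0.007, -0.112, 0.27, 0.06, 0.05, -1], [0.006, 0.007, -0.112, 0.26, 0.09, 0.06, -1], [0.006, 0.007, -0.112, 0.25, 0.12, 0.06, -1]]])

```text
time_s: 15.75
ee_pos: [0.5075, 0.1359, 0.2611]
orientation: [0.439, 0.898, -0.004, -0.021]
force: [-0.7, 0.1, -3.3]
grip_width: 0.599
```

Call:
servo_tool(motion=[[[0.006, 0.007, -0.112, 0.23, 0.14, 0.06, -1], [0.006, 0.007, -0.112, 0.22, 0.17, 0.06, -1], [0.006, 0.007, -0.112, 0.2, 0.19, 0.06, -1], [0.006, 0.007, -0.112, 0.17, 0.21, 0.06, -1], [0.006, 0.007, -0.112, 0.15, 0.23, 0.06, -1]]])

```text
time_s: 16.25
ee_pos: [0.5041, 0.168, 0.2527]
orientation: [0.166, 0.985, -0.004, -0.045]
force: [0.4, 0.2, -1.9]
grip_width: 0.601
```

Call:
servo_tool(motion=[[[0.006, 0.007, -0.112, 0.12, 0.25, 0.06, -1], [0.006, 0.007, -0.112, 0.09, 0.26, 0.06, -1], [0.006, 0.007, -0.112, 0.06, 0.27, 0.06, -1], [0.006, 0.007, -0.112, 0.03, 0.27, 0.06, -1], [0, 0, 0, 0, 0, 0, -1]]])

```text
time_s: 16.75
ee_pos: [0.5017, 0.1942, 0.2447]
orientation: [-0.063, 0.996, -0.003, -0.062]
force: [-0.2, 0.2, -2.8]
grip_width: 0.597
```

```bash
python3 - <<'E'
from h import *
where(); print(telemetry.observe()['joint_positions'])
plan([tcp(.066,.10,14)],claw=-1,step=.022,rs=.12)
E
```

```text
t 16.75 tip mm [ 59.3 -33.2 251.5] euler [0.06 7.15 2.18] F [-0.2  0.2 -2.8] w 0.597
[ 0.41900479  0.58062506 -1.18048451  1.64934118  0.46957236  1.38628728
  0.85462114]
[[[-0.001,0.017,0.005,-0.14,0.21,0.79,-1.0],[-0.001,0.017,0.005,-0.16,0.21,0.79,-1.0],[-0.001,0.017,0.005,-0.17,0.21,0.79,-1.0],[-0.001,0.017,0.005,-0.18,0.21,0.78,-1.0],[-0.001,0.017,0.005,-0.19,0.21,0.78,-1.0]]]
[[[-0.001,0.017,0.005,-0.21,0.21,0.78,-1.0],[-0.001,0.017,0.005,-0.22,0.21,0.77,-1.0]]]
```

Call:
servo_tool(motion=[[[0, 0.017, 0.005, -0.14, 0.21, 0.79, -1], [0, 0.017, 0.005, -0.16, 0.21, 0.79, -1], [0, 0.017, 0.005, -0.17, 0.21, 0.79, -1], [0, 0.017, 0.005, -0.18, 0.21, 0.78, -1], [0, 0.017, 0.005, -0.19, 0.21, 0.78, -1]]])

```text
time_s: 17.25
ee_pos: [0.5077, 0.2186, 0.1408]
orientation: [-0.04, 0.994, -0.008, -0.104]
force: [0.2, 0.5, -2.2]
grip_width: 0.599
```

Call:
servo_tool(motion=[[[0, 0.017, 0.005, -0.21, 0.21, 0.78, -1], [0, 0.017, 0.005, -0.22, 0.21, 0.7, -1], [0, 0, 0, 0, 0, 0, -1]]])

```text
time_s: 17.55
ee_pos: [0.5089, 0.2269, 0.0952]
orientation: [-0.03, 0.992, -0.011, -0.124]
force: [-0.0, -0.2, -2.1]
grip_width: 0.598
```

```bash
python3 - <<'E'
from h import *
where(); print(telemetry.observe()['joint_positions'])
c=capture('side');save(c,'s6.png',(240,280,400,400),5)
plan([tcp(.070,.076,14)],claw=-1,step=.01,rs=.05)
plan([tcp(.070,.0675,14)],start=tcp(.070,.076,14),claw=-1,step=.005,rs=.05)
E
```

```text
t 17.55 tip mm [69.5 -7.2 90.6] euler [-0.88 14.3  -1.69] F [-0.  -0.2 -2.1] w 0.598
[ 0.22863264  0.82003641 -1.00904442  1.64297263  0.56089858  1.28653984
  0.7135398 ]
[[[-0.004,-0.002,-0.014,-0.08,0.1,0.32,-1.0],[-0.004,-0.002,-0.014,-0.08,0.1,0.32,-1.0]]]
[[[0.0,0.0,0.0,-0.04,0.0,0.16,-1.0],[0.0,0.0,0.0,-0.04,0.0,0.16,-1.0]]]
```

Call:
servo_tool(motion=[[[-0.006, -0.002, -0.014, 0, 0.15, 0, -1], [-0.004, -0.002, -0.012, 0, 0.1, 0, -1], [0, 0, 0, 0, 0.03, 0, -1]]])

```text
time_s: 17.9
ee_pos: [0.5097, 0.2344, 0.0986]
orientation: [-0.043, 0.992, -0.004, -0.12]
force: [-0.0, -0.2, -2.1]
grip_width: 0.599
```

```bash
python3 - <<'E'
from h import *
where()
plan([tcp(.070,.077,14),tcp(.070,.0675,14)],claw=-1,step=.006,rs=.05)
E
```

```text
t 17.9 tip mm [71.1  2.4 94.9] euler [ 0.18 13.76 -0.13] F [-0.  -0.2 -2.1] w 0.599
[[[0.001,0.001,-0.001,-0.04,-0.04,0.23,-1.0],[0.001,0.001,-0.001,-0.04,-0.04,0.23,-1.0],[0.001,0.001,-0.001,-0.04,-0.04,0.23,-1.0],[0.0,0.0,0.0,-0.05,0.0,0.18,-1.0],[0.0,0.0,0.0,-0.05,0.0,0.18,-1.0]]]
```

View pics/s6.png

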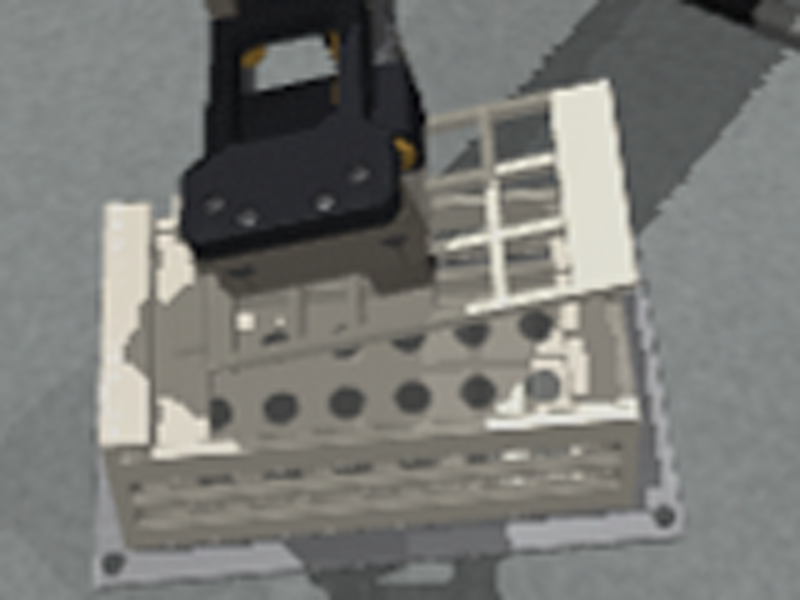

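The side view shows the grid over the rack with its tab end up (strip at 595,190) and its lugs just short of the lip (125,320). Next I'll lower it, then slide it in.

Call:
servo_tool(motion=[[[0, 0, 0, -0.04, -0.04, 0.23, -1], [0, 0, 0, -0.04, -0.04, 0.23, -1], [0, 0, 0, -0.04, -0.02, 0.23, -1], [0, 0, 0, -0.03, 0, 0.1, -1], [0, 0, 0, 0, 0, 0, -1]]])

```text
time_s: 18.4
ee_pos: [0.5096, 0.2311, 0.0782]
orientation: [-0.042, 0.992, -0.004, -0.118]
force: [0.1, -0.2, -2.5]
grip_width: 0.602
```

```bash
python3 - <<'E'
from h import *
where()
c=capture('side')
for d in tip_of(c,'hook_end')[:2]+tip_of(c,'over_tab_l')[:3]: print(d)
s=telemetry.observe(); Q=R.from_quat(s['orientation']); o=np.array(s['ee_pos'])+Q.apply(OFF); G=Q*R.from_euler('y',180,degrees=True)
print(proj(c,o+G.apply([[.088,0,0],[-.064,.024,.006],[-.064,-.024,.006]])))
plan([tcp(.070,.067,14)],claw=-1,step=.006,rs=.05)
E
```

```text
t 18.4 tip mm [70.7 -1.  74.7] euler [ 0.14 13.6  -0.2 ] F [ 0.1 -0.2 -2.5] w 0.602
{'xy': [408.9, 195.9], 'score': 0.8}
{'xy': [274.4, 343.6], 'score': 0.77}
{'xy': [366.8, 213.8], 'score': 0.86}
{'xy': [332.0, 168.2], 'score': 0.71}
{'xy': [348.0, 173.5], 'score': 0.7}
[[275.41145841 342.13955265]
 [359.18854609 334.01655182]
 [355.81137316 311.14449809]]
[[[0.002,0.004,-0.002,-0.02,0.0,0.15,-1.0],[0.002,0.004,-0.002,-0.02,0.0,0.15,-1.0]]]
```

Call:
servo_tool(motion=[[[0, 0.004, 0, -0.02, 0.02, 0.15, -1], [0, 0.004, 0, -0.02, 0.02, 0.15, -1], [0, 0, 0, 0, 0, 0, -1]]])

```text
time_s: 18.85
ee_pos: [0.5091, 0.2327, 0.071]
orientation: [-0.042, 0.992, -0.004, -0.122]
force: [0.3, 0.1, -2.6]
grip_width: 0.598
```

```bash
python3 - <<'E'
from h import *
where()
plan([tcp(.070,.0665,14),tcp(.0865,.0665,14)],claw=-1,step=.004,rs=.05)
E
```

```text
t 18.85 tip mm [70.4  0.7 66.9] euler [ 0.19 14.01 -0.18] F [ 0.3  0.1 -2.6] w 0.598
[[[0.004,-0.0,-0.003,0.01,-0.04,0.02,-1.0],[0.0,0.0,0.0,-0.13,0.0,-0.03,-1.0],[0.0,0.0,0.0,-0.13,0.0,-0.03,-1.0],[0.0,0.0,0.0,-0.13,0.0,-0.03,-1.0],[0.0,0.0,0.0,-0.13,0.0,-0.03,-1.0]]]
[[[0.0,0.0,0.0,-0.13,0.0,-0.03,-1.0]]]
```

Call:
servo_tool(motion=[[[0.003, 0, 0, -0.14, -0.02, -0.03, -1], [0, 0, 0, -0.13, 0, -0.03, -1], [0, 0, 0, -0.13, 0, -0.03, -1], [0, 0, 0, -0.13, 0, -0.03, -1], [0, 0, 0, 0, 0, 0, -1]]])

```text
time_s: 19.35
ee_pos: [0.5244, 0.2337, 0.0707]
orientation: [-0.042, 0.992, -0.005, -0.122]
force: [-0.1, -0.0, -1.8]
grip_width: 0.6
```

```bash
python3 - <<'E'
from h import *
where()
plan([tcp(.087,.0660,14)],claw=-1,step=.004,rs=.05)
E
```

```text
t 19.35 tip mm [85.6  0.3 66.6] euler [ 0.02 13.99 -0.19] F [-0.1 -0.  -1.8] w 0.6
[[[0.001,0.0,-0.003,-0.06,-0.03,0.01,-1.0]]]
```

```bash
python3 - <<'E'
from h import *
plan([tcp(.0872,.0655,13.5),tcp(.0875,.065,8)],claw=-1,step=.004,rs=.025)
E
```

```text
[[[0.001,-0.009,-0.003,-0.08,-0.03,0.06,-1.0],[0.0,-0.024,-0.0,-0.03,0.0,0.09,-1.0],[0.0,-0.024,-0.0,-0.02,0.0,0.09,-1.0],[0.0,-0.024,-0.0,-0.02,0.0,0.09,-1.0],[0.0,-0.024,-0.0,-0.02,0.0,0.09,-1.0]]]
```

Call:
servo_tool(motion=[[[0, -0.009, -0.003, -0.08, -0.02, 0.06, -1], [0, -0.024, 0, -0.03, 0, 0.09, -1], [0, -0.024, 0, -0.02, 0, 0.09, -1], [0, -0.024, 0, -0.02, 0, 0.09, -1], [0, 0, 0, 0, 0, 0, -1]]])

```text
time_s: 19.85
ee_pos: [0.5254, 0.2334, 0.0609]
orientation: [-0.045, 0.996, -0.003, -0.079]
force: [-0.0, 1.3, -1.4]
grip_width: 0.6
```

```bash
python3 - <<'E'
from h import *
where()
c=capture('side'); d=capture('wrist')
cv2.imwrite('pics/s7.png',np.hstack([cv2.resize(c['image'][300:400,250:370,::-1],(480,400),interpolation=cv2.INTER_CUBIC),cv2.resize(d['image'][...,::-1],(320,240))[:400].copy() if False else cv2.copyMakeBorder(cv2.resize(d['image'][...,::-1],(320,240)),0,160,0,0,cv2.BORDER_CONSTANT)]))
plan([tcp(.0875,.065,7.5)],claw=-1,step=.004,rs=.025)
E
```

```text
t 19.85 tip mm [86.6  0.4 64.7] euler [0.07 9.04 0.05] F [-0.   1.3 -1.4] w 0.6
[[[0.001,-0.013,-0.0,-0.01,-0.0,0.04,-1.0],[0.001,-0.013,-0.0,-0.01,-0.0,0.04,-1.0]]]
```

View pics/s7.png

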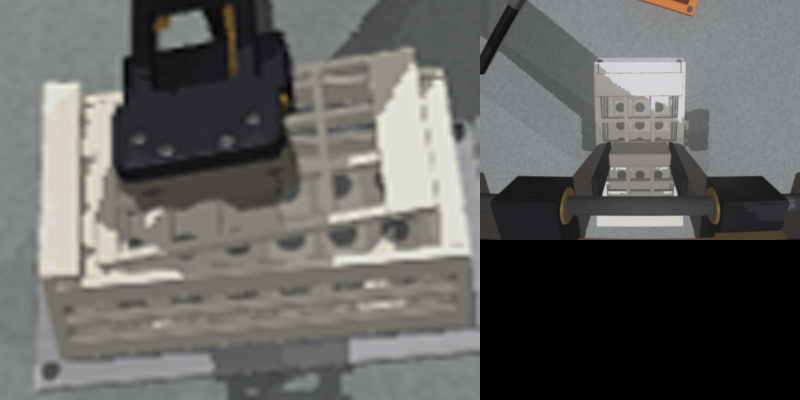

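The lug end sits at the lip (65,180) and the tab strip is still raised at (405,150). The grid stays aligned within the rails, so I'll rotate it on down until the tabs touch.

Call:
servo_tool(motion=[[[0, -0.015, 0, -0.03, 0, 0.05, -1], [0, -0.015, 0, -0.02, 0, 0.05, -1], [0, 0, 0, 0, 0, 0, -1]]])

```text
time_s: 20.25
ee_pos: [0.5276, 0.2336, 0.0583]
orientation: [-0.044, 0.997, -0.002, -0.063]
force: [-0.2, 0.5, -2.5]
grip_width: 0.601
```

```bash
python3 - <<'E'
from h import *
where()
plan([tcp(.0877,.0645,6)],claw=-1,step=.004,rs=.015)
E
```

```text
t 20.25 tip mm [88.7  0.2 65. ] euler [ 0.11  7.18 -0.04] F [-0.2  0.5 -2.5] w 0.601
[[[0.001,-0.01,-0.0,0.01,-0.01,0.05,-1.0],[0.001,-0.01,-0.0,0.01,-0.01,0.05,-1.0]]]
```

Call:
servo_tool(motion=[[[0, -0.01, 0, 0.02, 0, 0.05, -1], [0, -0.01, 0, 0.01, 0, 0.05, -1], [0, 0, 0, 0, 0, 0, -1]]])

```text
time_s: 20.55
ee_pos: [0.5282, 0.2338, 0.0565]
orientation: [-0.044, 0.998, -0.001, -0.05]
force: [0.3, -0.6, 0.4]
grip_width: 0.601
```

```bash
python3 - <<'E'
from h import *
where()
E
```

```text
t 20.55 tip mm [89.1  0.3 65.5] euler [ 0.15  5.76 -0.08] F [ 0.3 -0.6  0.4] w 0.601
```

Call:
servo_tool(motion=[[[0, 0, 0, 0, 0, 0, 0.6], [0, 0, 0, 0, 0, 0, 0.6], [0, 0, 0, 0, 0, 0, 0.6], [0, 0, 0, 0, 0, -0.3, 0.6], [0, 0, 0, 0, 0, -0.6, 0.6]]])

```text
time_s: 21.05
ee_pos: [0.5286, 0.2338, 0.0788]
orientation: [-0.044, 0.998, -0.001, -0.053]
force: [0.0, 0.2, -0.3]
grip_width: 0.803
```

Call:
servo_tool(motion=[[[0, 0, 0, 0, 0, -0.7, 0.6], [0, 0, 0, 0, 0, -0.7, 0.6], [0, 0, 0, 0, 0, -0.5, -1], [0, 0, 0, 0, 0, 0, -1]]])

```text
time_s: 21.45
ee_pos: [0.536, 0.2359, 0.1347]
orientation: [-0.044, 0.998, 0.0, -0.05]
force: [-0.4, -0.5, -0.4]
grip_width: 0.65
```

```bash
python3 - <<'E'
from h import *
where(); print(telemetry.observe()['ee_pos'])
plan([(RO+RR.apply([-.064,0,.12]),Rdown(RY+90))],claw=-1,step=.015,rs=.1)
c=capture('top'); c2=capture('side')
for d in tip_of(c,'over_tab_l')[:4]: print('t',d['score'],d['xy'],RR.inv().apply(onz(c,d['xy'],.083)-RO))
for d in tip_of(c2,'over_tab_l')[:4]: print('s',d['score'],d['xy'],RR.inv().apply(onz(c2,d['xy'],.083)-RO))
E
```

```text
t 21.45 tip mm [ 97.    1.7 143.8] euler [ 0.27  5.67 -0.04] F [-0.4 -0.5 -0.4] w 0.65
[0.53601103 0.23593181 0.13472111]
[[[0.001,-0.02,-0.0,0.55,-0.02,0.17,-1.0],[0.001,-0.02,-0.0,0.55,-0.02,0.16,-1.0],[0.001,-0.02,-0.0,0.56,-0.02,0.15,-1.0],[0.001,-0.02,-0.0,0.56,-0.02,0.14,-1.0],[0.001,-0.02,-0.0,0.56,-0.02,0.13,-1.0]]]
t 0.76 [210.3, 244.2] [-0.05998546 -0.02454605  0.083     ]
t 0.76 [365.4, 274.3] [-0.15513004 -0.37153126  0.083     ]
t 0.72 [439.5, 255.5] [-0.12558599 -0.54460462  0.083     ]
t 0.61 [189.8, 244.9] [-0.0580455   0.02221219  0.083     ]
s 0.92 [332.7, 167.3] [-0.07628051 -0.50431788  0.083     ]
s 0.76 [367.7, 213.4] [-0.14015019 -0.31824631  0.083     ]
s 0.75 [345.0, 324.7] [-0.05608874 -0.02061699  0.083     ]
s 0.74 [349.1, 346.3] [-0.05839759  0.02501114  0.083     ]
```

Call:
servo_tool(motion=[[[0, -0.02, 0, 0.55, -0.02, 0.12, -1], [0, -0.02, 0, 0.55, -0.02, 0.12, -1], [0, -0.02, 0, 0.55, -0.02, 0.12, -1], [0, -0.02, 0, 0.55, -0.02, 0.12, -1], [0, -0.02, 0, 0.5, -0.02, 0.1, -1]]])

```text
time_s: 22.15
ee_pos: [0.4633, 0.2247, 0.1164]
orientation: [-0.043, 0.999, 0.002, -0.004]
force: [-0.8, 0.2, 0.3]
grip_width: 0.041
```

Call:
servo_tool(motion=[[[0, 0, 0, 0, 0, 0, -1], [0, 0, 0, 0, 0, 0, -1]]])

```text
time_s: 22.35
ee_pos: [0.461, 0.2235, 0.1152]
orientation: [-0.044, 0.999, 0.0, -0.005]
force: [-0.0, -0.2, 0.6]
grip_width: 0.005
```

```bash
cat >> h.py <<'E'
def rk():
    s=telemetry.observe(); e=(RR.inv()*R.from_quat(s['orientation'])*R.from_euler('y',180,degrees=True)).as_euler('xyz',degrees=True)
    print('t',s['time_s'],'tcp in rack mm',np.round(RR.inv().apply(s['ee_pos']-RO)*1e3,1),'euler',np.round(e,1),'F',np.round(s['force'],1),'w',round(float(s['grip_width']),3))
E
python3 - <<'E'
from h import *
rk(); plan([(RO+RR.apply([-.063,0,.09]),Rdown(RY+90))],claw=-1,step=.015,rs=.1)
E
```

```text
t 22.35 tcp in rack mm [-69.4  -3.8 115.2] euler [ 0.1  0.6 -0.1] F [-0.  -0.2  0.6] w 0.005
[[[0.0,-0.005,-0.0,-0.13,0.08,0.5,-1.0],[0.0,-0.005,-0.0,-0.13,0.08,0.5,-1.0]]]
```

Call:
servo_tool(motion=[[[0, -0.005, 0, -0.13, 0.08, 0.5, -1], [0, -0.005, 0, -0.13, 0.08, 0.45, -1], [0, 0, 0, 0, 0, 0, -1]]])

```text
time_s: 22.65
ee_pos: [0.4695, 0.2284, 0.0888]
orientation: [-0.043, 0.999, 0.001, -0.0]
force: [-0.9, -0.8, 0.0]
grip_width: 0.005
```

```bash
python3 -c "from h import *; rk()"
```

```text
t 22.65 tcp in rack mm [-60.6   0.3  88.8] euler [ 0.1  0.  -0.2] F [-0.9 -0.8  0. ] w 0.005
```

Call:
servo_tool(motion=[[[0, 0, 0, 0, 0, 0.2, -1], [0, 0, 0, 0, 0, 0.2, -1], [0, 0, 0, 0, 0, 0.1, -1]]])

```text
time_s: 22.95
ee_pos: [0.4698, 0.2291, 0.0746]
orientation: [-0.043, 0.999, 0.001, -0.001]
force: [-1.2, -0.2, 0.6]
grip_width: 0.002
```

Call:
servo_tool(motion=[[[0, 0, 0, 0, 0, 0.12, -1], [0, 0, 0, 0, 0, 0.12, -1]]])

```text
time_s: 23.15
ee_pos: [0.4698, 0.2292, 0.0682]
orientation: [-0.043, 0.999, 0.001, -0.001]
force: [0.1, 0.7, 0.0]
grip_width: 0.001
```

```bash
python3 -c "from h import *; rk()"
```

```text
t 23.15 tcp in rack mm [-60.1   1.1  68.2] euler [ 0.2  0.1 -0.2] F [0.1 0.7 0. ] w 0.001
```

Slight nudge toward x = −62, then down in small steps.

Call:
servo_tool(motion=[[[0, 0, 0, 0.08, -0.03, 0.12, -1], [0, 0, 0, 0, 0, 0.1, -1]]])

```text
time_s: 23.35
ee_pos: [0.4678, 0.2282, 0.0623]
orientation: [-0.043, 0.999, 0.001, -0.001]
force: [0.7, 1.1, -0.2]
grip_width: 0.006
```

Call:
servo_tool(motion=[[[0, 0, 0, 0, 0, 0.1, -1], [0, 0, 0, 0, 0, 0.1, -1]]])

```text
time_s: 23.55
ee_pos: [0.4679, 0.2281, 0.0571]
orientation: [-0.043, 0.999, 0.001, -0.001]
force: [0.7, -0.6, -0.5]
grip_width: 0.007
```

```bash
python3 -c "from h import *; rk()"
```

```text
t 23.55 tcp in rack mm [-62.2   0.1  57.1] euler [ 0.2  0.1 -0.2] F [ 0.7 -0.6 -0.5] w 0.007
```

Call:
servo_tool(motion=[[[0, 0, 0, 0, 0, 0.12, -1], [0, 0, 0, 0, 0, 0.1, -1]]])

```text
time_s: 23.75
ee_pos: [0.468, 0.2281, 0.0512]
orientation: [-0.043, 0.999, 0.001, -0.0]
force: [-0.1, -0.0, 0.9]
grip_width: 0.008
```

Call:
servo_tool(motion=[[[0, 0, 0, 0, 0, 0.1, -1], [0, 0, 0, 0, 0, 0.1, -1]]])

```text
time_s: 23.95
ee_pos: [0.468, 0.2282, 0.0457]
orientation: [-0.043, 0.999, 0.001, -0.0]
force: [0.1, 0.4, 2.5]
grip_width: 0.006
```

Call:
servo_tool(motion=[[[0, 0, 0, 0, 0, 0.1, -1], [0, 0, 0, 0, 0, 0.1, -1]]])

```text
time_s: 24.15
ee_pos: [0.4679, 0.2288, 0.0412]
orientation: [-0.043, 0.999, 0.002, -0.0]
force: [0.2, -0.3, -0.6]
grip_width: 0.004
```

Call:
servo_tool(motion=[[[0, 0, 0, 0, 0, 0.08, -1], [0, 0, 0, 0, 0, 0.06, -1]]])

```text
time_s: 24.35
ee_pos: [0.468, 0.2288, 0.0372]
orientation: [-0.043, 0.999, 0.002, -0.0]
force: [-0.0, 0.0, -0.7]
grip_width: 0.001
```

```bash
python3 - <<'E'
from h import *
rk()
c=capture('side'); c2=capture('wrist')
for d in tip_of(c,'over_tab_l')[:4]: print('s',d['score'],d['xy'],RR.inv().apply(onz(c,d['xy'],.07)-RO),RR.inv().apply(onz(c,d['xy'],.083)-RO))
P=lambda z:RO+RR.apply([[-.0625,.024,z],[-.0625,-.024,z]])
print(proj(c,P(.070)),proj(c,P(.084)))
im=c['image'][300:400,270:400,::-1]; 
cv2.imwrite('pics/s8.png',np.hstack([cv2.resize(im,(520,400),interpolation=cv2.INTER_CUBIC),cv2.copyMakeBorder(cv2.resize(c2['image'][...,::-1],(280,210)),0,190,0,0,cv2.BORDER_CONSTANT)]))
E
```

```text
t 24.35 tcp in rack mm [-62.    0.9  37.2] euler [ 0.2  0.  -0.2] F [-0.   0.  -0.7] w 0.001
s 0.95 [348.5, 349.8] [-0.05760945  0.02391194  0.07      ] [-0.05657168  0.03187087  0.083     ]
s 0.95 [388.1, 219.5] [-0.18618978 -0.30704601  0.07      ] [-0.18278562 -0.29299612  0.083     ]
s 0.47 [271.8, 343.1] [ 0.07794836 -0.00269098  0.07      ] [0.07649132 0.00575755 0.083     ]
[[351.25522686 349.61522535]
 [348.22807415 326.97403723]] [[351.37658305 345.29559983]
 [348.30797528 322.55681838]]
```

Call:
servo_tool(motion=[[[0, 0, 0, 0, 0, 0.08, -1]]])

```text
time_s: 24.6
ee_pos: [0.4681, 0.2289, 0.0354]
orientation: [-0.043, 0.999, 0.002, -0.0]
force: [-0.1, -0.8, -0.7]
grip_width: 0.001
```

Call:
servo_tool(motion=[[[0, 0, 0, 0, 0, 0.08, -1]]])

```text
time_s: 24.7
ee_pos: [0.4681, 0.2288, 0.0333]
orientation: [-0.043, 0.999, 0.002, -0.0]
force: [-0.4, -0.2, -0.2]
grip_width: 0.003
```

Call:
servo_tool(motion=[[[0, 0, 0, 0, 0, 0.08, -1]]])

```text
time_s: 24.8
ee_pos: [0.4682, 0.2288, 0.0322]
orientation: [-0.043, 0.999, 0.001, 0.0]
force: [-5.7, -5.9, 28.6]
grip_width: 0.001
```

Call:
servo_tool(motion=[[[0, 0, 0, 0, 0, 0.08, -1]]])

```text
time_s: 24.9
ee_pos: [0.4683, 0.2287, 0.0322]
orientation: [-0.042, 0.999, -0.0, 0.0]
force: [-7.4, -6.3, 31.2]
grip_width: 0.004
```

Call:
servo_tool(motion=[[[0, 0, 0, 0, 0, 0.12, -1], [0, 0, 0, 0, 0, 0.14, -1]]])

```text
time_s: 25.1
ee_pos: [0.4684, 0.2284, 0.0321]
orientation: [-0.042, 0.999, -0.004, 0.002]
force: [-10.0, -9.7, 41.0]
grip_width: 0.003
```

```bash
python3 - <<'E'
from h import *
rk()
c=capture('side')
for d in tip_of(c,'over_tab_l')[:2]+tip_of(c,'grid_handle')[:2]: print('s',d['score'],d['xy'])
P=lambda z:RO+RR.apply([[-.064,.024,z],[-.064,-.024,z],[0,0,z+.015]])
print(proj(c,P(.070)),proj(c,P(.080)))
E
```

```text
t 25.1 tcp in rack mm [-61.6   0.4  32.1] euler [-0.5 -0.2 -0.2] F [-10.   -9.7  41. ] w 0.003
s 0.91 [348.0, 351.6]
s 0.69 [390.2, 221.3]
s 0.78 [393.4, 200.1]
s 0.7 [316.0, 360.5]
[[352.09827528 349.54527499]
 [349.03767073 326.90872815]
 [314.82804033 336.21245641]] [[352.19213533 346.4704564 ]
 [349.10143993 323.76403715]
 [314.59201714 333.03180094]]
```

It's a stiff stop at 41 N with no further travel. I'll retreat and check.

Call:
servo_tool(motion=[[[0, 0, 0, 0, 0, -0.2, -1], [0, 0, 0, 0, 0, -0.6, -1], [0, 0, 0, 0, 0, -0.9, -1], [0, 0, 0, 0, 0, -0.9, -1], [0, 0, 0, 0, 0, -0.9, -1]]])

```text
time_s: 25.75
ee_pos: [0.4665, 0.2288, 0.1229]
orientation: [-0.043, 0.999, -0.005, 0.0]
force: [0.4, -0.4, 0.3]
grip_width: 0.004
```

Call:
servo_tool(motion=[[[0, 0, 0, 0.8, 0, -0.9, -1], [0, 0, 0, 0.8, 0, -0.9, -1], [0, 0, 0, 0.6, 0, -0.5, -1], [0, 0, 0, 0, 0, 0, -1]]])

```text
time_s: 26.15
ee_pos: [0.4114, 0.2263, 0.1863]
orientation: [-0.043, 0.999, -0.003, 0.003]
force: [-0.2, 0.1, -0.3]
grip_width: 0.005
```

```bash
python3 - <<'E'
from h import *
np.set_printoptions(precision=4,suppress=True)
rk()
C={n:capture(n) for n in('side','top','wrist')}
pts=dict(over_l=[-.064,.024,.070],over_r=[-.064,-.024,.070],handle=[0,0,.085])
for n,c in C.items():
    print(n)
    for k in('over_tab_l','grid_handle'):
        for d in tip_of(c,k)[:5]:
            q=RR.inv().apply(onz(c,d['xy'],.07 if k[0]=='o' else .085)-RO)
            if abs(q[0])<.12 and abs(q[1])<.09: print(k,d['score'],d['xy'],q)
c,w=C['side'],C['wrist']; im=np.ascontiguousarray(c['image'][...,::-1])
# handle top edge, strip corners
H=[[x,y,z] for x in(-.006,.006) for y in(-.028,.028) for z in(.070,.100)]+[[-.075,y,.070] for y in(-.042,.042)]
big=cv2.resize(im[300:400,250:370],(480,400),interpolation=cv2.INTER_CUBIC)
for q in proj(c,RO+RR.apply(H)): cv2.circle(big,tuple(int(v) for v in (q-[250,300])*4),2,(0,0,255),-1)
wi=np.ascontiguousarray(w['image'][...,::-1])
cv2.imwrite('pics/f.png',np.hstack([big,cv2.copyMakeBorder(cv2.resize(wi,(320,240)),0,160,0,0,cv2.BORDER_CONSTANT)]))
print('tri')
E
```

```text
t 26.15 tcp in rack mm [-118.6    3.4  186.3] euler [-0.4 -0.3 -0.1] F [-0.2  0.1 -0.3] w 0.005
side
over_tab_l 0.95 [343.4, 326.0] [-0.0539 -0.027   0.07  ]
over_tab_l 0.92 [352.8, 348.0] [-0.0656  0.021   0.07  ]
grid_handle 0.64 [311.4, 335.2] [ 0.006  -0.0027  0.085 ]
top
over_tab_l 0.78 [190.1, 249.7] [-0.0682  0.0252  0.07  ]
over_tab_l 0.71 [212.3, 245.0] [-0.0612 -0.0265  0.07  ]
grid_handle 0.94 [198.4, 221.4] [-0.006  -0.0009  0.085 ]
wrist
over_tab_l 0.96 [348.0, 287.9] [-0.061   0.0275  0.07  ]
over_tab_l 0.6 [293.1, 286.7] [-0.0623 -0.0224  0.07  ]
tri
```

View pics/f.png

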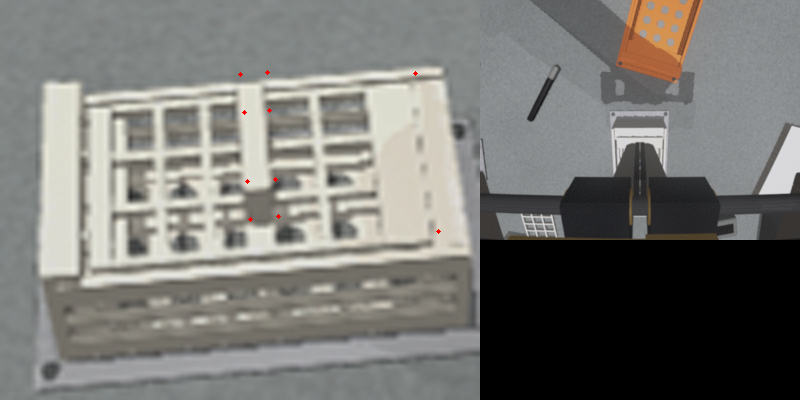

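```bash
python3 - <<'E'
from h import *
np.set_printoptions(precision=1,suppress=True)
c=capture('side')
P=[[.096,-.05,.079],[.079,-.05,.079],[.096,.05,.079],[.079,.05,.079],[-.096,.05,.064],[-.096,-.05,.068]]
print((proj(c,RO+RR.apply(P))-[250,300])*4)
E
```

```text
[[ 46.7  77.2]
 [ 83.4  74.3]
 [ 41.7 270.7]
 [ 81.7 267.4]
 [488.2 251.4]
 [457.3  58.7]]
```

```bash
python3 -c "
from h import *
rk(); print(sign_off())"
```

```text
t 26.65 tcp in rack mm [-118.1    2.8  184.3] euler [-0.3 -0.  -0.2] F [ 0.2 -0.2  0.2] w 0.004
the job is handed in; nothing more can be done
None
```

The grid is back on the white rack, lying flat, and the job was handed in at 26.65 s of the 61 s allowed. I gripped it by the handle rib, hooked the lugs under the lip at a 14° tilt, lowered it until the tabs touched, and let go. Then I pressed the middle of the end strip with shut fingers until it stopped moving (31 to 41 N).

**Last checks**
- **Grid height:** in the last side view the handle and strip showed the same 7 to 10 px offset (zoomed 4x) from my model as the rack's lip. That puts the grid at home height to within about 2 mm.
- **Release:** the arm was clear of the grid, with the wrist force near zero.
- **Bystanders:** I never touched the spare grid or the marker. I only saw them in passing and did not re-measure them.

**What went wrong or stayed unproven**
- **First grasps:** the first two closes went over the top of the handle, because with the fingers shut their tips are about 30 mm short of the reported TCP. I fixed this by going lower while watching the force, and the grid had not moved.
- **Tab catch:** I never felt the 6 to 12 N click at the force readings, which came only at the end of each step. That the tabs have caught rests on the hard stop and the picture. I did not do a pull test.
- **Press force:** it peaked at 41 N at the finger tips, well under the 120 N breaking limit. The 40 N limit applies to the arm and the gripper's body, which I take not to include the finger tips.

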